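Stopper the flasks, close the stopper tub and start the block heater

ROBOT

A 6-joint arm with a two-finger parallel gripper is mounted at the origin on the work surface. World frame = base frame: x ahead of the robot, y to its left, z up, the work surface at z = 0. Lengths are in mm, angles in degrees, forces in N, time in s.
With the tool pointing down it reaches from about 300 to 850 mm from the base axis. Payload 4.2 kg.
Tool frame: the origin (TCP) lies midway between the tips of the shut fingers; the grasp point (between the pads) lies env.grasp_offset behind it (env.grasp_offset is the distance from the TCP to the grasp point, in mm); y points along the fingers, x is the direction in which the jaws open and shut, and the axes are right-handed (so a half turn about y gives the same grasp; the last joint's range is limited). The gripper opens to 91 mm and grips with 3 to 60 N. Pads are 32 mm wide; open, the fingers measure 118 mm over their backs; the gripper's body (76 mm by 178 mm) begins 60 mm behind the grasp point.
Start: joints at [-69.156, 18.312, 89.639, -0, 72.044, -1.146], TCP at [215.311, -533.183, 213.976] pointing down, gripper open.
Joint ranges: [-177.97, 177.97], [-48.28, 115.42], [12.27, 149.76], [-77.06, 257.06], [2.81, 150.46], [-146.56, 146.56]. Speed limits (degrees/s): [147.25, 147.25, 180, 180, 180, 180].

INTERFACE

Orientations are given as [roll, pitch, yaw] about the fixed x, y, z axes, in that order (R = Rz(yaw) Ry(pitch) Rx(roll)).
In Python, from workcell import state, vision, job, env gives the robot as it stands.
- The arm moves only by the shell command python3 -m handwheel 'ROWS' [FORCE]. ROWS is JSON, a list of rows, each a list of 3 entries, a list of its own where there are three numbers: the finger opening in cm, from 0 to 9.12, then the shift along the tool's x, y, z in cm, then the turn about the tool's y in degrees. A call has 1 to 10 rows; each row is the pose to reach, as a shift and turn from the pose measured when the call began, along the tool's axes at that moment; what a row does not reach only later rows make up. A row lasts 1/10 s, in which the tool goes at most 50 mm and 8.59 degrees, less where a joint would pass 70% of its speed; a pose out of reach is approached as far as the arm can. A call with a gripper value outside its range is refused whole. The fingers move at their own pace and stop on an object; FORCE is the grip in N (left out, the last holds). Time passes only in rows, so rows that repeat a pose let the fingers close. It gives the time, the measured TCP pose, the force and the opening at its end, in the units of the state.
- state(): the state, without advancing time (a new reading comes with each control period).
- vision.grab_frame(name): name is "side" or "top" or "wrist"; returns the picture (384x512x3 uint8, red, green, blue); there is no depth.
- vision.camera_model(name): a dict with "fov_y" (degrees; the focal length in pixels is half the picture's height over the tangent of half this angle, whatever the lens; pixels are square), "cx", "cy" (the principal point, pixels), "distortion" ([k1, k2, p1, p2, k3] as OpenCV has them; the pictures are not rectified), "extrinsics" (4x4, takes a point from world to camera coordinates). Camera axes: x right, y up, looking along -z (the intrinsics and any distortion apply to the point x, -y, -z); pixel columns grow to the right and rows downward; lengths in mm; the calibration is good to about 2 mm. A picture is of the moment at which its call begins: read the wrist's pose just before it. camera_model takes no time and is no camera call; for the wrist camera it gives the pose at the moment of the call.
- job.job_done(): hands the job in, once; it reports no verdict.
The state is a dict: "time_s": time; "qpos": joint angles; "qvel": joint speeds; "effort": joint torques, N m; "ee_pos": TCP position; "ee_rot": TCP orientation; "force": force on the tool from outside, world axes, zero at the start; "torque": the same for the moment, N m; "gripper_width": finger opening in mm.
Only numpy, scipy, OpenCV 4.12 (cv2) and the standard library are available. Lean on these libraries where they do the work, as an engineer would, in place of code of your own. Each camera call takes 0.05 s, during which the arm holds its last target.

TASK

Put a blue stopper from the white rack fully home in the neck of every amber flask standing in the block heater, then put any stoppers left over into the white tub and press the green lid down firmly onto the tub until it sits level all round. Last, start the heater: pull its red sprung knob up to its stop, hold it there for a moment and let it spring back; leave the bottle, the white dishes and the yellow box alone.

Things in the scene. Friction and masses are not known exactly. Their poses are not given: they have to be found in the camera images.
- heater: Dry block heater, fixed to the bench, 160 (x) x 260 (y) mm. Origin under its centre on the bench, z up. Black block on its +y part with top face at z=100 and four wells of 47 mm diameter, 30 mm deep, at x=+-35, y=45+-35 mm. Aluminium console on its -y part with top at z=90 mm carries the red knob at x=0, y=-85 mm.
- start_knob (a joint): Sprung red pull knob on the heater console: slides straight up, 0 = home, 0.020 m = out at its stop. The spring pulls it back with 2 N at home, 5 N at the stop. Round red head of 26 mm diameter and 22 mm height on a thin shaft; at home the head spans z=105 to 127 mm above the bench.
- knob_top (a point): Centre of the top face of the red knob's head (moves with the knob).
- rack: White stopper rack, fixed, 180 (x) x 120 (y) x 30 mm. Origin under its centre. Six through holes of 28 mm diameter at x=-60, 0, 60 and y=+-30 mm; the stoppers hang in them by their flanges.
- tub: Loose open white round tub, outer diameter 124, height 90, wall 4, floor 4 mm. Origin at the centre of its underside, z up. It may be slid about a little.
- lid: Loose green lid for the tub. Origin at the centre of its underside, z up. Tapered plug of 104 to 111 mm diameter from z=0 to 8, flange of 132 mm diameter from z=8 to 14, round grip knob of 22 mm diameter from z=14 to 38 mm. Seated on the tub its flange rests on the rim, its origin 82 mm above the tub's origin. Starts lying on the bench.
- bottle: Bottle of 52 mm diameter, 110 mm tall, not part of the job. Origin at the centre of its underside.
- dishes: Stack of round whitish dishes, 90 mm diameter, 30 mm tall, not part of the job. Origin at the centre of its underside.
- tipbox: Yellow pipette tip box 120 x 85 x 55 mm, not part of the job. Origin at the centre of its underside.
- flask1: Amber flask, 44 mm body diameter, 90 mm tall, standing loose in a heater well (may be absent). Origin at the centre of its underside, z up; the neck's mouth is at z=90, outer diameter 35, bore 27 mm, over 30 mm deep. A fully home stopper's flange rests on the mouth, the stopper's origin then 66 mm above the flask's origin.
- flask2: Amber flask, 44 mm body diameter, 90 mm tall, standing loose in a heater well (may be absent). Origin at the centre of its underside, z up; the neck's mouth is at z=90, outer diameter 35, bore 27 mm, over 30 mm deep. A fully home stopper's flange rests on the mouth, the stopper's origin then 66 mm above the flask's origin.
- flask3: Amber flask, 44 mm body diameter, 90 mm tall, standing loose in a heater well (may be absent). Origin at the centre of its underside, z up; the neck's mouth is at z=90, outer diameter 35, bore 27 mm, over 30 mm deep. A fully home stopper's flange rests on the mouth, the stopper's origin then 66 mm above the flask's origin.
- flask4: Amber flask, 44 mm body diameter, 90 mm tall, standing loose in a heater well (may be absent). Origin at the centre of its underside, z up; the neck's mouth is at z=90, outer diameter 35, bore 27 mm, over 30 mm deep. A fully home stopper's flange rests on the mouth, the stopper's origin then 66 mm above the flask's origin.
- stopper1: Blue stopper, 52 mm tall (may be absent). Origin at the centre of its plug's lower end, z up. Tapered plug of 22 mm diameter at z=0 to 25 mm at z=24, flange of 36 mm diameter from z=24 to 28, round grip knob of 20 mm diameter from z=28 to 52 mm. Starts hanging in a rack hole.
- stopper2: Blue stopper, 52 mm tall (may be absent). Origin at the centre of its plug's lower end, z up. Tapered plug of 22 mm diameter at z=0 to 25 mm at z=24, flange of 36 mm diameter from z=24 to 28, round grip knob of 20 mm diameter from z=28 to 52 mm. Starts hanging in a rack hole.
- stopper3: Blue stopper, 52 mm tall (may be absent). Origin at the centre of its plug's lower end, z up. Tapered plug of 22 mm diameter at z=0 to 25 mm at z=24, flange of 36 mm diameter from z=24 to 28, round grip knob of 20 mm diameter from z=28 to 52 mm. Starts hanging in a rack hole.
- stopper4: Blue stopper, 52 mm tall (may be absent). Origin at the centre of its plug's lower end, z up. Tapered plug of 22 mm diameter at z=0 to 25 mm at z=24, flange of 36 mm diameter from z=24 to 28, round grip knob of 20 mm diameter from z=28 to 52 mm. Starts hanging in a rack hole.
- stopper5: Blue stopper, 52 mm tall (may be absent). Origin at the centre of its plug's lower end, z up. Tapered plug of 22 mm diameter at z=0 to 25 mm at z=24, flange of 36 mm diameter from z=24 to 28, round grip knob of 20 mm diameter from z=28 to 52 mm. Starts hanging in a rack hole.
Things that resemble listed ones, but are neither listed nor needed, are in the scene too. There is more than one size of the lid; the one meant has the size given above. Several things have the shape of the tub; the one meant has the colours described above.

How it is judged (in metres and radians):
On the way, in this order (a step that is already met when the one before it is completed fails the run):
1. every flask in the heater has a stopper fully home in its neck (((horizontal distance between stopper1 and flask1 below 0.006 m and z of stopper1 in the frame of flask1 between 0.06 and 0.0695 m and angle between the z axis of stopper1 and the z axis of flask1, either way round below 0.09 rad) or (horizontal distance between stopper2 and flask1 below 0.006 m and z of stopper2 in the frame of flask1 between 0.06 and 0.0695 m and angle between the z axis of stopper2 and the z axis of flask1, either way round below 0.09 rad) or (horizontal distance between stopper3 and flask1 below 0.006 m and z of stopper3 in the frame of flask1 between 0.06 and 0.0695 m and angle between the z axis of stopper3 and the z axis of flask1, either way round below 0.09 rad) or (horizontal distance between stopper4 and flask1 below 0.006 m and z of stopper4 in the frame of flask1 between 0.06 and 0.0695 m and angle between the z axis of stopper4 and the z axis of flask1, either way round below 0.09 rad) or (horizontal distance between stopper5 and flask1 below 0.006 m and z of stopper5 in the frame of flask1 between 0.06 and 0.0695 m and angle between the z axis of stopper5 and the z axis of flask1, either way round below 0.09 rad)) and ((horizontal distance between stopper1 and flask2 below 0.006 m and z of stopper1 in the frame of flask2 between 0.06 and 0.0695 m and angle between the z axis of stopper1 and the z axis of flask2, either way round below 0.09 rad) or (horizontal distance between stopper2 and flask2 below 0.006 m and z of stopper2 in the frame of flask2 between 0.06 and 0.0695 m and angle between the z axis of stopper2 and the z axis of flask2, either way round below 0.09 rad) or (horizontal distance between stopper3 and flask2 below 0.006 m and z of stopper3 in the frame of flask2 between 0.06 and 0.0695 m and angle between the z axis of stopper3 and the z axis of flask2, either way round below 0.09 rad) or (horizontal distance between stopper4 and flask2 below 0.006 m and z of stopper4 in the frame of flask2 between 0.06 and 0.0695 m and angle between the z axis of stopper4 and the z axis of flask2, either way round below 0.09 rad) or (horizontal distance between stopper5 and flask2 below 0.006 m and z of stopper5 in the frame of flask2 between 0.06 and 0.0695 m and angle between the z axis of stopper5 and the z axis of flask2, either way round below 0.09 rad)) and ((horizontal distance between stopper1 and flask3 below 0.006 m and z of stopper1 in the frame of flask3 between 0.06 and 0.0695 m and angle between the z axis of stopper1 and the z axis of flask3, either way round below 0.09 rad) or (horizontal distance between stopper2 and flask3 below 0.006 m and z of stopper2 in the frame of flask3 between 0.06 and 0.0695 m and angle between the z axis of stopper2 and the z axis of flask3, either way round below 0.09 rad) or (horizontal distance between stopper3 and flask3 below 0.006 m and z of stopper3 in the frame of flask3 between 0.06 and 0.0695 m and angle between the z axis of stopper3 and the z axis of flask3, either way round below 0.09 rad) or (horizontal distance between stopper4 and flask3 below 0.006 m and z of stopper4 in the frame of flask3 between 0.06 and 0.0695 m and angle between the z axis of stopper4 and the z axis of flask3, either way round below 0.09 rad) or (horizontal distance between stopper5 and flask3 below 0.006 m and z of stopper5 in the frame of flask3 between 0.06 and 0.0695 m and angle between the z axis of stopper5 and the z axis of flask3, either way round below 0.09 rad)) and ((horizontal distance between stopper1 and flask4 below 0.006 m and z of stopper1 in the frame of flask4 between 0.06 and 0.0695 m and angle between the z axis of stopper1 and the z axis of flask4, either way round below 0.09 rad) or (horizontal distance between stopper2 and flask4 below 0.006 m and z of stopper2 in the frame of flask4 between 0.06 and 0.0695 m and angle between the z axis of stopper2 and the z axis of flask4, either way round below 0.09 rad) or (horizontal distance between stopper3 and flask4 below 0.006 m and z of stopper3 in the frame of flask4 between 0.06 and 0.0695 m and angle between the z axis of stopper3 and the z axis of flask4, either way round below 0.09 rad) or (horizontal distance between stopper4 and flask4 below 0.006 m and z of stopper4 in the frame of flask4 between 0.06 and 0.0695 m and angle between the z axis of stopper4 and the z axis of flask4, either way round below 0.09 rad) or (horizontal distance between stopper5 and flask4 below 0.006 m and z of stopper5 in the frame of flask4 between 0.06 and 0.0695 m and angle between the z axis of stopper5 and the z axis of flask4, either way round below 0.09 rad)) and angle between each of flask1, flask2, flask3, flask4's own z axis and vertical below 0.12 rad and z of each of flask1, flask2, flask3, flask4 in the frame of heater below 0.075 m), for 0.2 s.
2. no stopper is left outside a flask or the tub, and the lid is pressed down with more than 5 N while seated level on the tub (((horizontal distance between stopper1 and tub below 0.062 m and z of stopper1 in the frame of tub between -0.005 and 0.078 m) or (height (world z) of stopper1 between 0.13 and 0.142 m and angle between stopper1's own z axis and vertical below 0.12 rad)) and ((horizontal distance between stopper2 and tub below 0.062 m and z of stopper2 in the frame of tub between -0.005 and 0.078 m) or (height (world z) of stopper2 between 0.13 and 0.142 m and angle between stopper2's own z axis and vertical below 0.12 rad)) and ((horizontal distance between stopper3 and tub below 0.062 m and z of stopper3 in the frame of tub between -0.005 and 0.078 m) or (height (world z) of stopper3 between 0.13 and 0.142 m and angle between stopper3's own z axis and vertical below 0.12 rad)) and ((horizontal distance between stopper4 and tub below 0.062 m and z of stopper4 in the frame of tub between -0.005 and 0.078 m) or (height (world z) of stopper4 between 0.13 and 0.142 m and angle between stopper4's own z axis and vertical below 0.12 rad)) and ((horizontal distance between stopper5 and tub below 0.062 m and z of stopper5 in the frame of tub between -0.005 and 0.078 m) or (height (world z) of stopper5 between 0.13 and 0.142 m and angle between stopper5's own z axis and vertical below 0.12 rad)) and horizontal distance between lid and tub below 0.006 m and z of lid in the frame of tub between 0.078 and 0.085 m and angle between the z axis of lid and the z axis of tub, either way round below 0.05 rad and contact force between lid and tub above 5 N), for 0.1 s.
3. the red knob is pulled up to its stop (at least 17 of 20 mm) for 0.2 s (value of joint start_knob above 0.017 m), for 0.2 s.
At the end, for the whole second after the job is handed in: Each flask is in its well with a stopper home (3.5 mm in depth, 6 mm off centre, 0.09 rad); other stoppers are in the tub; the lid is seated on the upright tub (3 mm in depth, 6 mm off centre, level to 0.05 rad); the red knob is back within 4 mm of home; all at rest (all of step 1 and ((horizontal distance between stopper1 and tub below 0.062 m and z of stopper1 in the frame of tub between -0.005 and 0.078 m) or (height (world z) of stopper1 between 0.13 and 0.142 m and angle between stopper1's own z axis and vertical below 0.12 rad)) and ((horizontal distance between stopper2 and tub below 0.062 m and z of stopper2 in the frame of tub between -0.005 and 0.078 m) or (height (world z) of stopper2 between 0.13 and 0.142 m and angle between stopper2's own z axis and vertical below 0.12 rad)) and ((horizontal distance between stopper3 and tub below 0.062 m and z of stopper3 in the frame of tub between -0.005 and 0.078 m) or (height (world z) of stopper3 between 0.13 and 0.142 m and angle between stopper3's own z axis and vertical below 0.12 rad)) and ((horizontal distance between stopper4 and tub below 0.062 m and z of stopper4 in the frame of tub between -0.005 and 0.078 m) or (height (world z) of stopper4 between 0.13 and 0.142 m and angle between stopper4's own z axis and vertical below 0.12 rad)) and ((horizontal distance between stopper5 and tub below 0.062 m and z of stopper5 in the frame of tub between -0.005 and 0.078 m) or (height (world z) of stopper5 between 0.13 and 0.142 m and angle between stopper5's own z axis and vertical below 0.12 rad)) and horizontal distance between lid and tub below 0.006 m and z of lid in the frame of tub between 0.078 and 0.085 m and angle between the z axis of lid and the z axis of tub, either way round below 0.05 rad and value of joint start_knob below 0.004 m and angle between tub's own z axis and vertical below 0.06 rad and linear speed of each of lid, tub, stopper1, stopper2, stopper3, stopper4, stopper5 below 0.02 m/s); the robot touches nothing.
It fails at once if the bottle is moved more than 30 mm (distance of bottle from where it was at the start of the episode above 0.03 m).
It fails at once if the dishes are moved more than 30 mm (distance of dishes from where it was at the start of the episode above 0.03 m).
It fails at once if the tipbox is moved more than 30 mm (distance of tipbox from where it was at the start of the episode above 0.03 m).
Of flask1, flask2, flask3, flask4 only 2 to 4 are there at a start; the rules pass over those that are not, and their reading is None.
Of stopper1, stopper2, stopper3, stopper4, stopper5 only 4 to 5 are there at a start; the rules pass over those that are not, and their reading is None.
At some moment in a run one of tub, lid may be knocked a few centimetres aside while the robot is not near it.
It also fails if it takes over 210 s, if anything falls off the work surface, if the arm or the gripper's body presses on something with over 40 N, if the wrist force passes 120 N, or if a joint passes its speed limit or range.

## Working session

There is one attempt and no reset: what is moved stays moved. The work goes in short steps, Python scripts to look and compute and a shell command to move; the robot and the scene stay as the last step left them, time stands still between calls to the robot, and variables do not carry over. Pictures are saved under pics/ and viewed, and the job is handed in when it is done.

```bash
ls; mkdir -p pics
python3 - <<'E'
from workcell import state, vision, job, env
import cv2
print(state()); print(env.grasp_offset)
for n in ("top","side","wrist"):
    im=vision.grab_frame(n); cv2.imwrite(f"pics/{n}0.png",im[:,:,::-1]); print(n,vision.camera_model(n))
E
```

```text
pics
{'time_s': 0.0, 'qpos': array([-6.91575231e+01,  1.83522943e+01,  8.97070014e+01, -5.27947956e-04,
        7.20447964e+01, -1.14683367e+00]), 'qvel': array([-0.14430911,  0.02540467,  0.04472427, -0.06415469,  0.07461098,
       -0.14558937]), 'effort': array([ 2.19925794e-03, -4.12457514e+01, -2.31973779e+01,  7.29437009e-02,
        4.56970569e-02, -1.42450376e-04]), 'ee_pos': array([ 215.10502372, -532.69254003,  213.10971337]), 'ee_rot': array([-89.99841846,   0.10408139, -68.01052478]), 'force': array([0.10185257, 0.54174228, 0.4349582 ]), 'torque': array([-0.01932516,  0.06112539,  0.00718163]), 'gripper_width': 91.20100282696528}
18.8
top {'fov_y': 55.631695920588534, 'cx': 252.72505522584538, 'cy': 196.3282746232072, 'distortion': array([0.03918367, 0.        , 0.        , 0.        , 0.        ]), 'extrinsics': array([[ 9.63079373e-03, -9.99823227e-01, -1.61481220e-02,
         6.95865393e+01],
       [ 9.87089477e-01,  6.92365520e-03,  1.60020085e-01,
        -4.99247930e+02],
       [-1.59879993e-01, -1.74807618e-02,  9.86981667e-01,
        -1.21225151e+03],
       [
[... 438 characters left out ...]
      [-6.16706598e-02, -6.80129105e-01,  7.30493758e-01,
        -1.36467424e+03],
       [ 0.00000000e+00,  0.00000000e+00,  0.00000000e+00,
         1.00000000e+00]])}
wrist {'fov_y': 71.35073505786072, 'cx': 260.51085119287916, 'cy': 190.3241354582856, 'distortion': array([-0.00634181,  0.        ,  0.        ,  0.        ,  0.        ]), 'extrinsics': array([[ 3.74424107e-01, -9.27257351e-01, -6.27048555e-04,
        -5.74863833e+02],
       [ 8.97953290e-01,  3.62759701e-01, -2.49169195e-01,
         2.74078861e+01],
       [ 2.31271435e-01,  9.27318928e-02,  9.68459766e-01,
        -3.89751829e+02],
       [ 0.00000000e+00,  0.00000000e+00,  0.00000000e+00,
         1.00000000e+00]])}
```

View pictures.

View pics/top0.png

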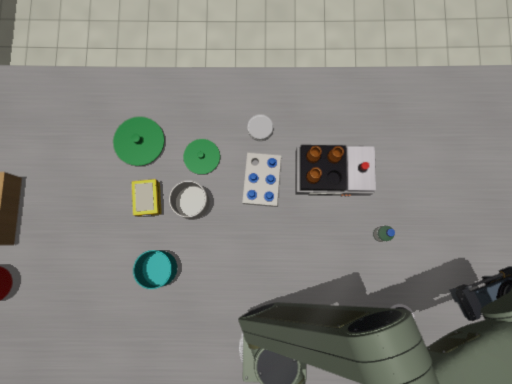

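View pics/side0.png

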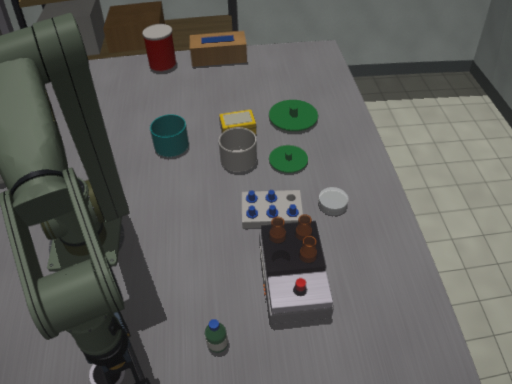

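View pics/wrist0.png

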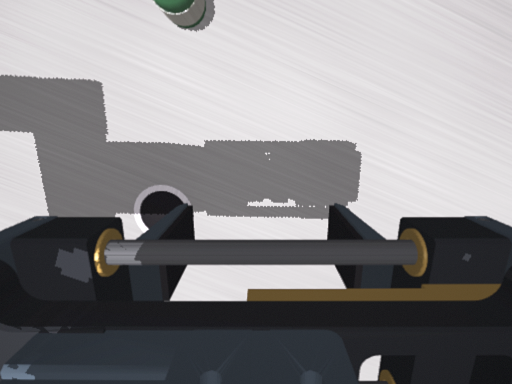

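```bash
cat > h.py <<'E'
import numpy as np, cv2, sys
from workcell import state, vision, job, env
from scipy.spatial.transform import Rotation as Ro
F=np.diag([1,-1,-1.])
def K(m): 
    f=192/np.tan(np.radians(m["fov_y"])/2); return np.array([[f,0,m["cx"]],[0,f,m["cy"]],[0,0,1]])
def proj(m,P):
    E=m["extrinsics"]; P=np.atleast_2d(P).astype(float)
    C=(P@E[:3,:3].T+E[:3,3])@F
    return cv2.projectPoints(C,np.zeros(3),np.zeros(3),K(m),np.array(m["distortion"]))[0].reshape(-1,2)
def unproj(m,uv,z):
    E=m["extrinsics"]; uv=np.array(uv,float).reshape(-1,1,2)
    n=cv2.undistortPoints(uv,K(m),np.array(m["distortion"])).reshape(-1,2)
    d=np.c_[n,np.ones(len(n))]@F@E[:3,:3]; o=-E[:3,:3].T@E[:3,3]
    s=(np.array(z)-o[2])/d[:,2]; return o+d*s[:,None]
def goal(p,yaw=None,gp=False):
    "rows shift (cm) and turn to put TCP (or grasp point) at p"
    s=state(); R=Ro.from_euler('xyz',s["ee_rot"],degrees=True).as_matrix()
    p=np.array(p,float)
    if gp: p=p-np.array([0,0,env.grasp_offset])
    d=R.T@(p-s["ee_pos"])/10
    t=None
    if yaw is not None: t=-((yaw-s["ee_rot"][2]+180)%360-180)
    print("shift cm",d.round(2),"turn",None if t is None else round(t,1),"yaw",s["ee_rot"].round(1),"pos",s["ee_pos"].round(1),"t",s["time_s"])
def snap(n,fn,box=None,k=1):
    m=vision.camera_model(n); im=vision.grab_frame(n)
    save(im,fn,box,k); return m,im
def save(im,fn,box=None,k=1):
    if box: x0,y0,x1,y1=box; im=im[y0:y1,x0:x1]
    cv2.imwrite("pics/"+fn,cv2.resize(im[:,:,::-1],None,fx=k,fy=k,interpolation=cv2.INTER_CUBIC))
E
python3 - <<'E'
from h import *
t=cv2.imread("pics/top0.png"); s=cv2.imread("pics/side0.png")
cv2.imwrite("pics/c1.png",cv2.resize(t[100:230,110:390],None,fx=2.85,fy=2.85,interpolation=cv2.INTER_CUBIC))
cv2.imwrite("pics/c2.png",cv2.resize(s[90:330,200:370],None,fx=2.5,fy=2.5,interpolation=cv2.INTER_CUBIC))
E
```

```text
(no output)
```

View pics/c1.png

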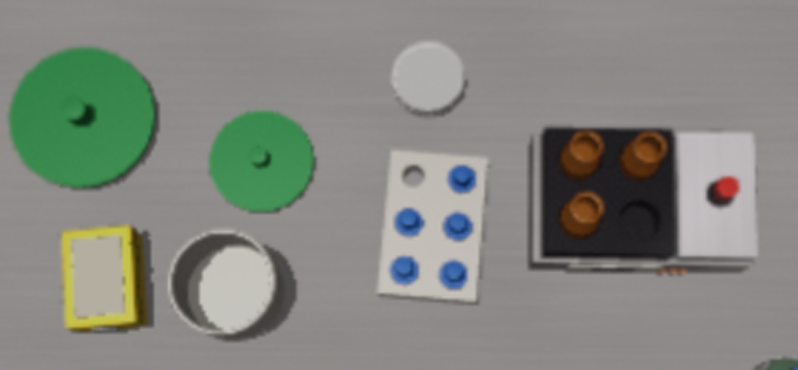

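View pics/c2.png

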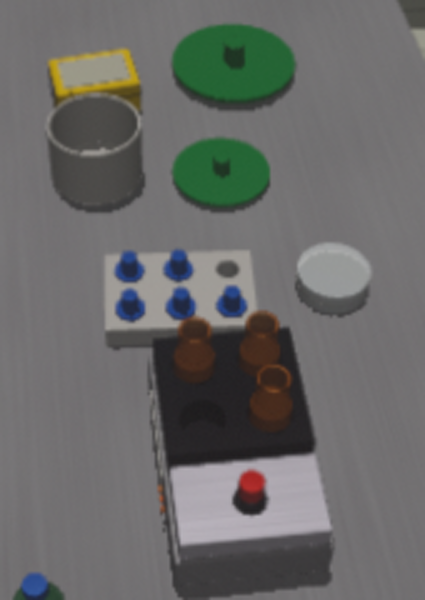

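Run:
```python
from h import *
m=vision.camera_model("top"); ms=vision.camera_model("side")
c=lambda x,y:(110+x/2.85,100+y/2.85)
s=lambda x,y:(200+x/2.5,90+y/2.5)
def U(n,pts,z,cc=c,mm=m): print(n,unproj(mm,[cc(*p) for p in pts],z)[:,:2].round(1).tolist())
U("rack corners",[(391,150),(488,157),(478,302),(377,295)],30)
U("stoppers top",[(462,177),(409,219),(459,223),(405,268),(454,272)],58)
U("rack side",[(104,253),(252,251),(257,332),(106,333)],30,s,ms)
U("heater block top corners",[(543,128),(677,131),(675,257),(543,254)],100)
U("console",[(677,131),(755,133),(757,259),(675,257)],90)
U("knob",[(728,186)],127); U("knobside",[(252,476)],127,s,ms)
U("flask mouths",[(588,145),(652,146),(589,205)],160)
U("flask mouths side",[(196,326),(262,319),(274,376)],160,s,ms)
U("smalllid l r t b",[(209,160),(314,160),(261,110),(261,212)],14); U("knob",[(260,156)],38); U("side",[(221,157)],38,s,ms)
U("biglid",[(9,118),(157,118),(83,47),(83,187)],14)
U("tub rim",[(168,282),(276,282),(222,230),(222,334)],90);U("tub rim side",[(47,127),(142,127),(95,95),(95,160)],90,s,ms)
U("dish",[(428,76)],30);U("tip",[(100,278)],55)
```

```text
rack corners [[657.0, 95.0], [648.6, -25.3], [467.3, -12.7], [474.9, 109.9]]
stoppers top [[615.7, 7.9], [563.5, 71.4], [558.9, 11.4], [503.7, 75.6], [499.3, 17.2]]
rack side [[479.5, 111.8], [661.6, 91.9], [645.2, -35.6], [470.6, -15.0]]
heater block top corners [[664.3, -85.4], [661.0, -241.2], [511.6, -234.4], [514.1, -83.9]]
console [[664.1, -243.7], [661.8, -334.2], [511.6, -330.2], [513.4, -236.9]]
knob [[588.5, -289.6]]
knobside [[590.7, -286.5]]
flask mouths [[626.3, -128.0], [625.3, -198.4], [558.2, -127.9]]
flask mouths side [[559.0, -122.3], [627.8, -121.7], [626.7, -195.3]]
smalllid l r t b [[647.2, 324.5], [648.1, 192.3], [713.0, 261.0], [580.8, 256.9]]
knob [[646.1, 256.5]]
side [[648.7, 257.8]]
biglid [[700.0, 579.3], [701.6, 392.5], [794.9, 491.2], [611.2, 480.9]]
tub rim [[480.0, 349.9], [480.8, 224.5], [541.9, 289.6], [419.8, 284.9]]
tub rim side [[422.8, 288.6], [545.6, 272.1], [490.3, 345.2], [479.8, 217.0]]
dish [[753.1, 49.7]]
tip [[489.6, 440.2]]
```

Run:
```python
from h import *
goal([540,-60,290],0)
```

```text
shift cm [-31.69  -7.62  47.82] turn -68.0 yaw [-90.    0.1 -68. ] pos [ 215.2 -532.8  213.3] t 0.15
```

```bash
python3 -m handwheel '[[4,[-3,-4,4.7],-7],[4,[-6.3,-7.6,9.5],-13],[4,[-9.5,-7.6,14.3],-20],[4,[-12.7,-7.6,19.1],-27],[4,[-15.8,-7.6,23.9],-34],[4,[-19,-7.6,28.7],-41],[4,[-22.2,-7.6,33.5],-48],[4,[-25.4,-7.6,38.3],-55],[4,[-28.5,-7.6,43],-62],[4,[-31.7,-7.6,47.8],-68]]'
python3 -m handwheel '[[4,[0,0,0],0]]'
python3 - <<'E'
from h import *
goal([540,-60,290],0)
m,_=snap("wrist","w1.png"); print(m)
E
```

```text
time_s: 1.15
ee_pos: [488.3, -134.1, 289.5]
ee_rot: [-89.9, 0.0, 0.3]
force: [1.1, -0.5, 0.8]
gripper_width: 39.7
time_s: 1.25
ee_pos: [490.7, -129.6, 288.9]
ee_rot: [-89.8, -0.0, 0.7]
force: [0.5, -0.6, -0.2]
gripper_width: 40.0
shift cm [ 5.01 -0.09  6.89] turn 0.7 yaw [-89.8  -0.    0.7] pos [ 490.7 -129.6  288.9] t 1.25
{'fov_y': 71.35073505786072, 'cx': 260.51085119287916, 'cy': 190.3241354582856, 'distortion': array([-0.00634181,  0.        ,  0.        ,  0.        ,  0.        ]), 'extrinsics': array([[ 9.99921414e-01,  1.25036996e-02,  9.07468185e-04,
        -4.89936662e+02],
       [-1.18923914e-02,  9.68957159e-01, -2.46942493e-01,
         1.77562048e+02],
       [-3.96699255e-03,  2.46912294e-01,  9.69029712e-01,
        -4.28718166e+02],
       [ 0.00000000e+00,  0.00000000e+00,  0.00000000e+00,
         1.00000000e+00]])}
```

View pics/w1.png

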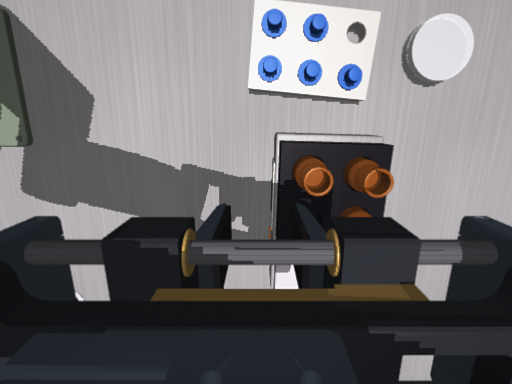

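Run:
```python
import cv2
t=cv2.imread("pics/w1.png")
cv2.imwrite("pics/w1a.png",cv2.resize(t[0:110,240:390],None,fx=5,fy=5,interpolation=cv2.INTER_CUBIC))
cv2.imwrite("pics/w1b.png",cv2.resize(t[130:240,260:400],None,fx=5,fy=5,interpolation=cv2.INTER_CUBIC))
```

```text
(no output)
```

View pics/w1a.png

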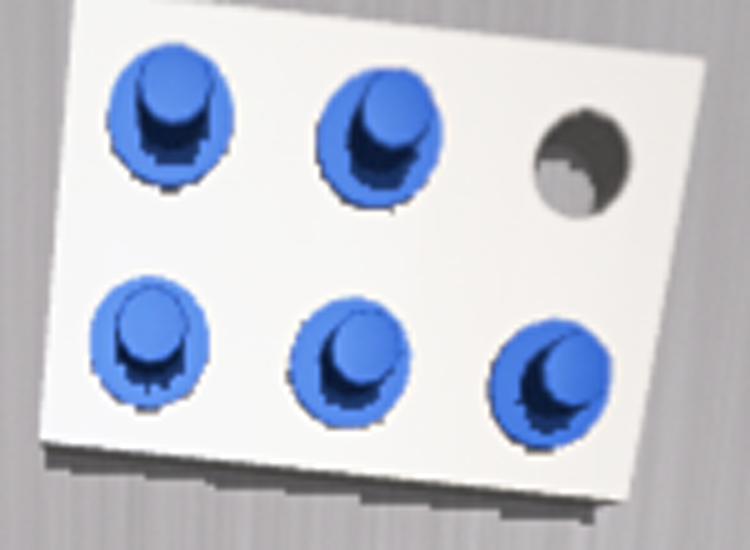

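View pics/w1b.png

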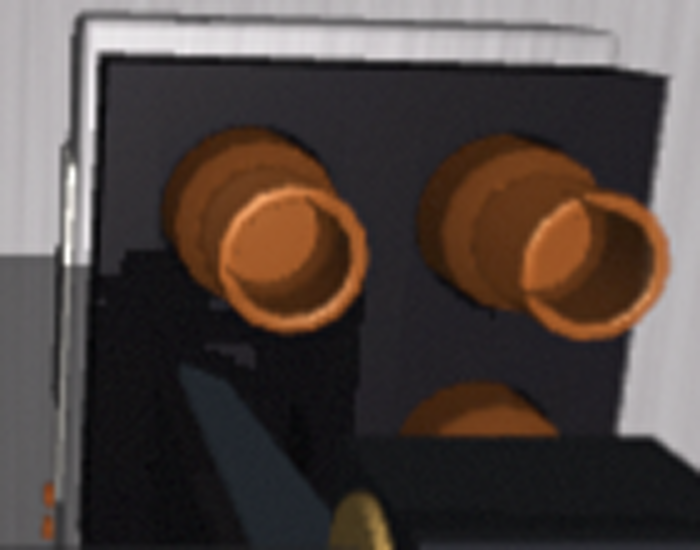

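Run:
```python
from h import *
m=vision.camera_model("wrist")
s=state(); print(s["qvel"].round(2), s["ee_pos"])
a=lambda x,y:(240+x/5,0+y/5); b=lambda x,y:(260+x/5,130+y/5)
print("knob tops",unproj(m,[a(175,83),a(396,107),a(151,325),a(366,346),a(577,368)],58).round(1)[:,:2].tolist())
print("hole",unproj(m,[a(583,163)],30).round(1))
print("flange",unproj(m,[a(171,116),a(379,138),a(150,343),a(350,363),a(550,385)],34).round(1)[:,:2].tolist())
print("mouth",unproj(m,[b(294,258),b(596,265)],160).round(1)[:,:2].tolist())
```

```text
[-3.72 -0.8   1.02 -1.71  0.48  0.11] [ 489.34213388 -131.57116731  288.85899079]
knob tops [[507.1, 74.2], [566.4, 69.1], [501.8, 14.6], [561.7, 9.8], [621.0, 4.7]]
hole [[626.7  64.4  30. ]]
flange [[507.2, 74.0], [566.6, 69.0], [502.4, 14.2], [561.6, 9.3], [621.3, 3.9]]
mouth [[556.7, -127.7], [626.3, -128.7]]
```

```bash
python3 -m handwheel '[[4,[3.5,0,-0.5],0.5],[4,[7,0,-1],0.7],[4,[7,0,-1],0.7],[4,[7,0,-1],0.7],[4,[7,0,-1],0.7],[4,[7,0,-1],0.7],[4,[7,0,-1],0.7]]'
python3 - <<'E'
from h import *
goal([540,-60,290],0); print(state()["qvel"].round(2))
m,im=snap("wrist","w2.png"); save(im,"w2a.png",(170,0,350,120),4); save(im,"w2b.png",(170,130,350,250),4)
goal([540,-60,290],0); np.save("w2.npy",m["extrinsics"])
E
```

```text
time_s: 2.0
ee_pos: [558.6, -141.1, 289.3]
ee_rot: [-89.9, 0.1, -0.2]
force: [-0.4, -0.4, -0.3]
gripper_width: 40.1
shift cm [-1.89 -0.06  8.11] turn -0.2 yaw [-89.9   0.1  -0.2] pos [ 558.6 -141.1  289.3] t 2.0
[ 0.18  0.19 -0.32  0.07 -0.04  0.01]
shift cm [-1.9  -0.06  8.1 ] turn -0.2 yaw [-89.9   0.1  -0.2] pos [ 558.8 -141.   289.2] t 2.05
```

View pics/w2a.png

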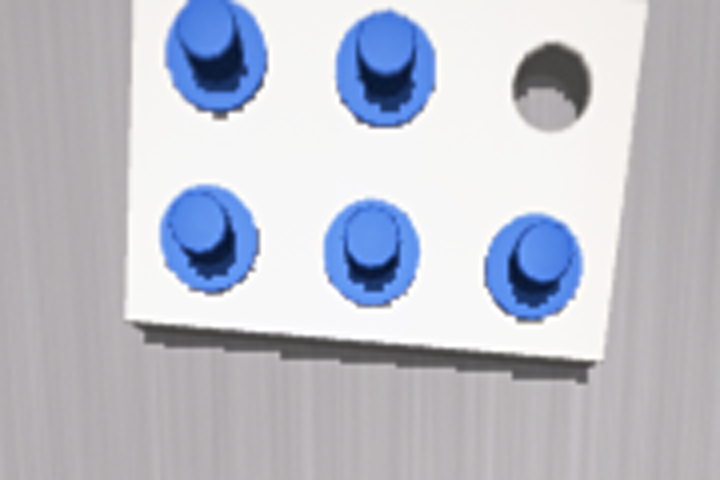

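View pics/w2b.png

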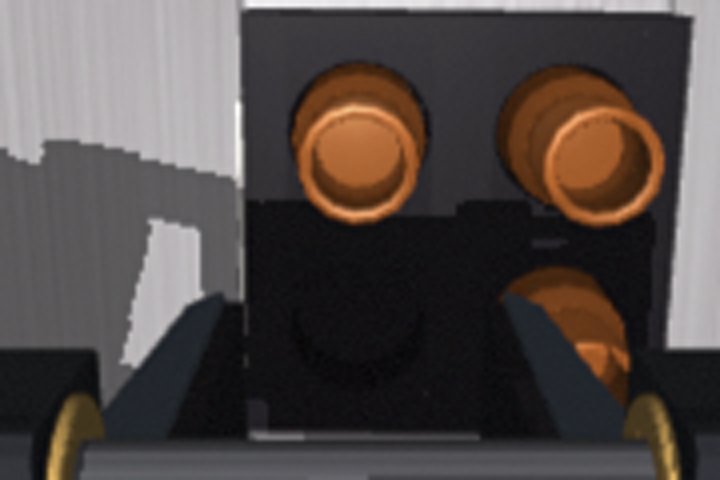

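Run:
```python
from h import *
m=vision.camera_model("wrist"); m["extrinsics"]=np.load("w2.npy")
a=lambda x,y:(170+x/4,y/4); b=lambda x,y:(170+x/4,130+y/4)
print("tops",unproj(m,[a(208,28),a(386,42),a(198,222),a(371,236),a(546,252)],58).round(1)[:,:2].tolist())
print("hole",unproj(m,[a(553,87)],30).round(1))
print("flange",unproj(m,[a(216,56),a(386,69),a(209,239),a(371,252),a(534,267)],34).round(1)[:,:2].tolist())
print("mouth",unproj(m,[b(358,164),b(604,166)],160).round(1)[:,:2].tolist())
```

```text
tops [[509.0, 76.0], [567.9, 71.7], [503.3, 17.2], [562.8, 12.5], [623.4, 7.3]]
hole [[628.3  67.3  30. ]]
flange [[508.4, 76.1], [568.4, 71.8], [503.7, 16.8], [563.0, 12.1], [623.0, 6.9]]
mouth [[558.1, -125.7], [628.1, -126.5]]
```

Run:
```python
from h import *
goal([623.2,7.1,100],0);goal([623.2,7.1,38],0)
```

```text
shift cm [ 6.41 18.94 14.81] turn -0.2 yaw [-89.9   0.1  -0.2] pos [ 558.8 -141.   289.2] t 2.05
shift cm [ 6.42 25.14 14.8 ] turn -0.2 yaw [-89.9   0.1  -0.2] pos [ 558.8 -141.   289.2] t 2.05
```

```bash
python3 -m handwheel '[[4,[1.8,0,4],0],[4,[3.6,0,8],0],[4,[5.4,0,12],-0.2],[4,[6.4,2,14.8],-0.2],[4,[6.4,6,14.8],-0.2],[4,[6.4,10,14.8],-0.2],[4,[6.4,14,14.8],-0.2],[4,[6.4,18,14.8],-0.2],[4,[6.4,18.9,14.8],-0.2],[4,[6.4,18.9,14.8],-0.2]]'
python3 -m handwheel '[[4,[0,0,0],0],[4,[0,0,0],0]]'
python3 - <<'E'
from h import *
goal([623.2,7.1,38],0)
E
```

```text
time_s: 3.05
ee_pos: [622.3, 7.0, 99.6]
ee_rot: [-89.9, 0.2, 0.0]
force: [-0.0, -0.0, 0.3]
gripper_width: 39.9
time_s: 3.25
ee_pos: [623.9, 6.9, 102.1]
ee_rot: [-89.9, -0.1, 0.0]
force: [0.5, 0.4, -0.2]
gripper_width: 39.6
shift cm [-0.07  6.41  0.01] turn 0.0 yaw [-89.9  -0.1   0. ] pos [623.9   6.9 102.1] t 3.25
```

```bash
python3 -m handwheel '[[4,[0,3,0],0],[4,[0,6,0],0],[4,[0,6.3,0],0],[4,[0,6.3,0],0],[2,[0,6.3,0],0],[1.5,[0,6.3,0],0],[1.5,[0,6.3,0],0],[1.5,[0,6.3,0],0],[1.5,[0,6.3,0],0]]' 20
python3 - <<'E'
from h import *
s=state();print(s["ee_pos"],s["force"],s["gripper_width"])
m,im=snap("side","s1.png",(220,160,340,280),5)
E
```

```text
time_s: 4.15
ee_pos: [623.4, 7.0, 40.5]
ee_rot: [-89.9, -0.0, 0.0]
force: [-3.5, 0.1, 6.1]
gripper_width: 19.0
[623.35973721   7.04504336  40.45498669] [-3.5118727   0.06514914  6.08689118] 19.01945304694445
```

View pics/s1.png

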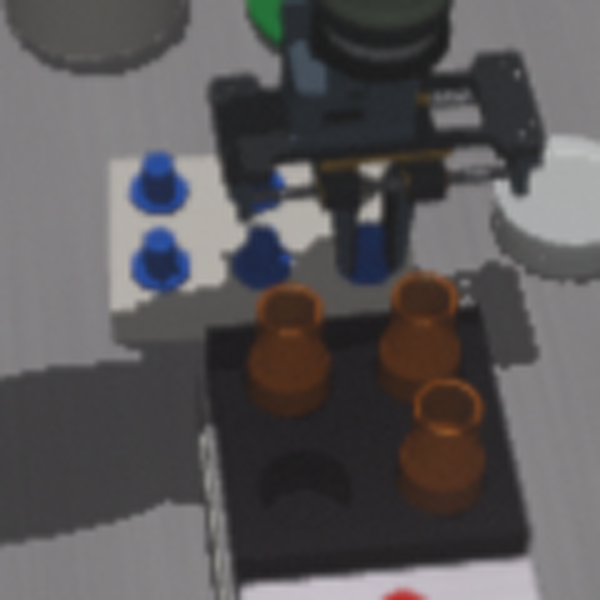

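```bash
python3 -m handwheel '[[1.5,[0,-0.5,0],0],[1.5,[0,-2,0],0],[1.5,[0,-5,0],0],[1.5,[0,-9,0],0],[1.5,[0,-13,0],0],[1.5,[0,-17,0],0],[1.5,[0,-20,0],0],[1.5,[0,-20,0],0],[1.5,[0,-20,0],0]]' 25
python3 - <<'E'
from h import *
s=state();print(s["ee_pos"],s["force"],s["gripper_width"])
goal([628,-127,240],0)
m,im=snap("wrist","w3.png")
E
```

```text
time_s: 5.1
ee_pos: [623.5, 6.7, 241.2]
ee_rot: [-89.9, -0.1, 0.0]
force: [0.2, 0.3, -0.4]
gripper_width: 19.2
[623.45386374   6.73977372 241.22155473] [ 0.2108861   0.31880825 -0.3857188 ] 19.205959783353535
shift cm [  0.45   0.1  -13.37] turn 0.0 yaw [-89.9  -0.1   0. ] pos [623.5   6.7 241.2] t 5.1
```

View pics/w3.png

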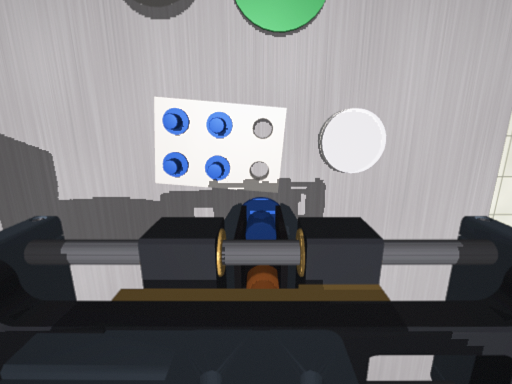

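```bash
python3 -m handwheel '[[1.5,[0.1,0,-3],0],[1.5,[0.2,0,-6.5],0],[1.5,[0.4,0,-10],0],[1.5,[0.45,0,-13],0],[1.5,[0.45,0,-13.4],0],[1.5,[0.45,0,-13.4],0],[1.5,[0.45,0,-13.4],0],[1.5,[0.45,0,-13.4],0]]'
python3 - <<'E'
from h import *
goal([628.1,-126.5,191],0)
m,im=snap("side","s2.png",(220,160,340,280),5)
E
```

```text
time_s: 5.95
ee_pos: [627.2, -125.9, 239.2]
ee_rot: [-89.9, 0.1, 0.1]
force: [0.3, -0.1, 0.3]
gripper_width: 18.9
shift cm [ 0.1   4.81 -0.07] turn 0.1 yaw [-89.9   0.1   0.1] pos [ 627.2 -125.9  239.2] t 5.95
```

View pics/s2.png

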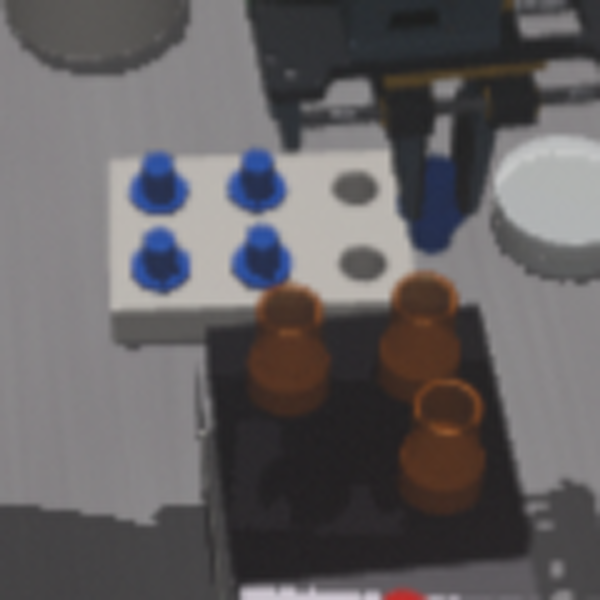

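```bash
python3 -m handwheel '[[1.5,[0.1,1.5,-0.1],0.1],[1.5,[0.1,3,-0.1],0.1],[1.5,[0.1,4,-0.1],0.1],[1.5,[0.1,4.8,-0.1],0.1],[1.5,[0.1,4.8,-0.1],0.1]]'
python3 - <<'E'
from h import *
goal([628.1,-126.5,170],0)
m,im=snap("side","s3.png",(220,160,340,280),5)
E
```

```text
time_s: 6.5
ee_pos: [627.7, -126.4, 190.3]
ee_rot: [-89.9, 0.2, 0.0]
force: [0.6, -0.3, 0.0]
gripper_width: 19.0
shift cm [ 0.05  2.03 -0.02] turn 0.0 yaw [-89.9   0.2   0. ] pos [ 627.7 -126.4  190.3] t 6.5
```

View pics/s3.png

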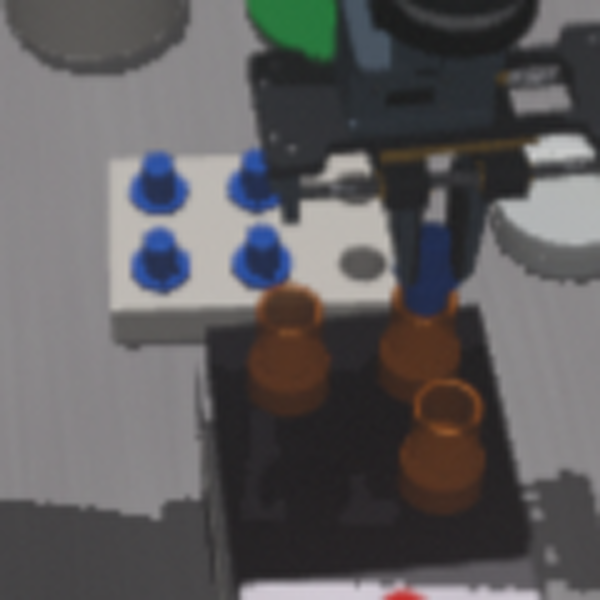

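```bash
python3 - <<'E'
from h import *
m=vision.camera_model("side")
f=lambda p:((proj(m,p)-[220,160])*5).round(0).tolist()
x,y=627.7,-126.4
print("mouth ctr",f([[628.1,-126.5,160]]),"front inner/outer rim",f([[628.1,-140,160],[628.1,-144,160]]))
for zb in(156,160,164,168): print(zb,"bottom front",f([[x,y-11,zb]]), "flange front", f([[x,y-18,zb+24]]))
E
python3 - <<'E'
from h import *
m,im=snap("side","s4.png",(270,190,330,240),12)
E
```

```text
mouth ctr [[426.0, 295.0]] front inner/outer rim [[431.0, 315.0], [432.0, 321.0]]
156 bottom front [[429.0, 316.0]] flange front [[434.0, 297.0]]
160 bottom front [[429.0, 312.0]] flange front [[435.0, 292.0]]
164 bottom front [[430.0, 307.0]] flange front [[435.0, 287.0]]
168 bottom front [[430.0, 302.0]] flange front [[436.0, 282.0]]
```

View pics/s4.png

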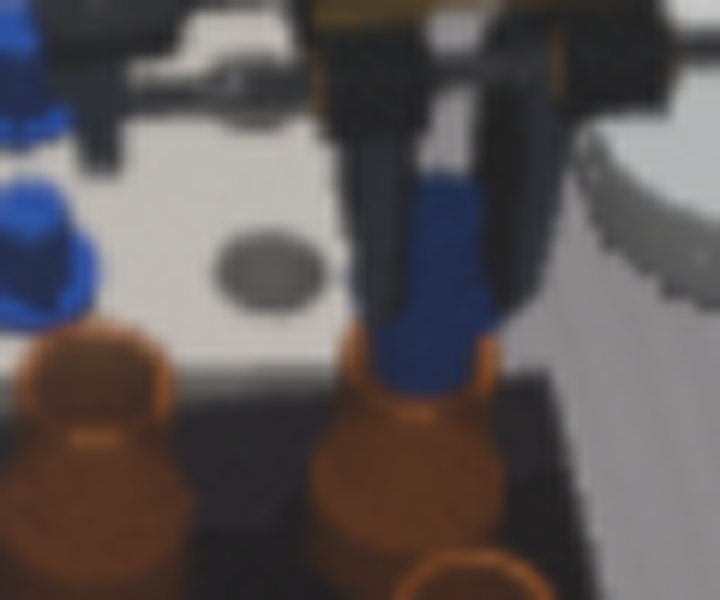

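```bash
python3 -m handwheel '[[1.5,[0.05,0.7,0],0],[1.5,[0.05,1.3,0],0],[1.5,[0.05,1.8,0],0],[1.5,[0.05,2.1,0],0],[1.5,[0.05,2.3,0],0],[1.5,[0.05,2.3,0],0]]'
python3 - <<'E'
from h import *
goal([628.1,-126.5,170],0)
m,im=snap("side","s5.png",(270,190,330,240),12)
E
```

```text
time_s: 7.2
ee_pos: [628.9, -126.9, 170.5]
ee_rot: [-89.9, -0.0, 0.0]
force: [-3.0, -0.5, 8.0]
gripper_width: 19.1
shift cm [-0.08  0.05  0.04] turn 0.0 yaw [-89.9  -0.    0. ] pos [ 628.9 -126.9  170.5] t 7.2
```

View pics/s5.png

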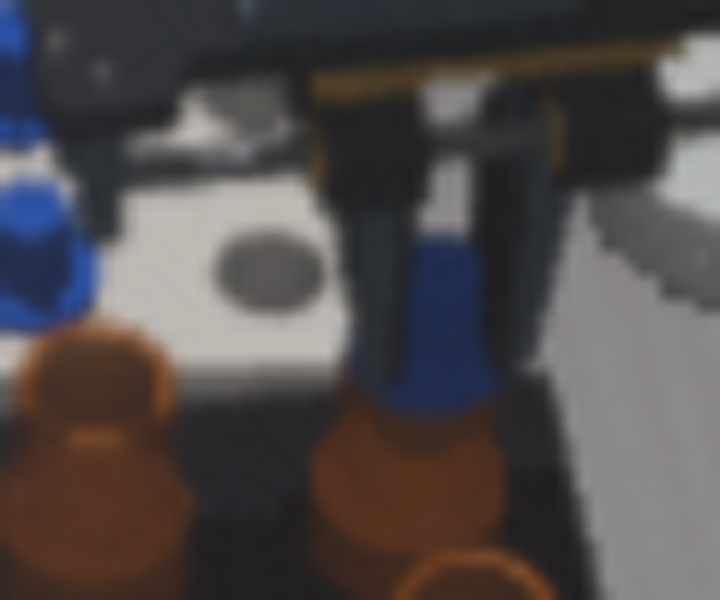

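```bash
python3 -m handwheel '[[1.5,[-0.1,0.1,0],0],[1.5,[-0.1,0.1,0],0],[4,[-0.1,-0.1,0],0],[4,[-0.1,-0.1,0],0],[4,[-0.1,-0.1,0],0],[4,[-0.1,-2,0],0],[4,[-0.1,-5,0],0],[4,[-0.1,-9,0],0],[4,[-0.1,-12,0],0],[4,[-0.1,-12,0],0]]'
python3 - <<'E'
from h import *
goal([627.5,-280,290],0)
E
```

```text
time_s: 8.25
ee_pos: [630.0, -127.5, 295.6]
ee_rot: [-90.1, -0.6, 0.0]
force: [0.2, -0.7, 0.4]
gripper_width: 39.8
shift cm [ -0.26   0.57 -15.25] turn 0.0 yaw [-90.1  -0.6   0. ] pos [ 630.  -127.5  295.6] t 8.25
```

```bash
python3 -m handwheel '[[4,[-1,0,-4],0],[4,[-2,0,-8],0],[4,[-3,0,-12],0],[4,[-3,0,-14.5],0],[4,[-3,0,-14.5],0],[4,[-3,0,-14.5],0],[4,[-3,0,-14.5],0]]'
python3 - <<'E'
from h import *
m,im=snap("wrist","w4.png",(170,60,350,220),4); print(state()["qvel"].round(1)); np.save("w4.npy",m["extrinsics"]);goal([623,7,100],0)
E
```

```text
time_s: 8.95
ee_pos: [600.1, -271.4, 294.7]
ee_rot: [-90.0, -0.5, 0.1]
force: [-0.2, 0.5, 0.2]
gripper_width: 39.9
[ 0.3 -0.2 -0.3 -0.1  0.1 -0. ]
shift cm [ 2.15 19.52 27.82] turn 0.1 yaw [-90.   -0.5   0.1] pos [ 600.2 -271.2  295. ] t 9.0
```

View pics/w4.png

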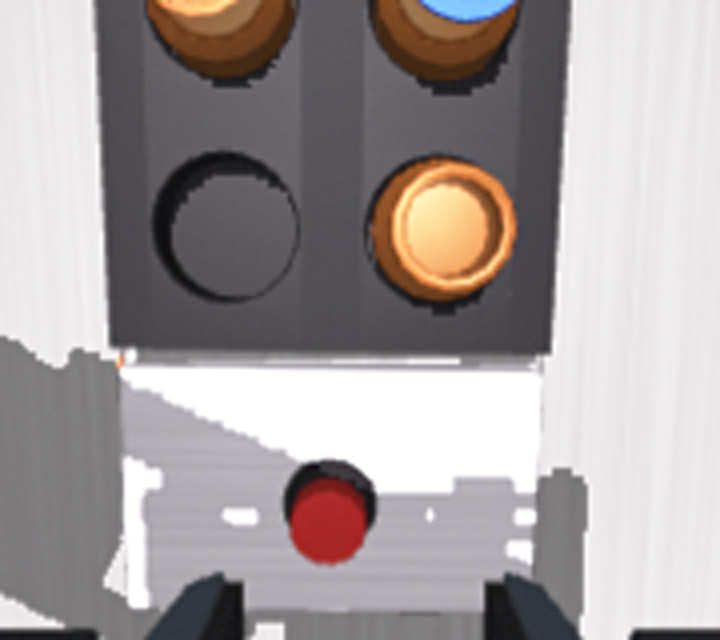

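Run:
```python
from h import *
m=vision.camera_model("wrist"); m["extrinsics"]=np.load("w4.npy")
b=lambda x,y:(170+x/4,60+y/4)
print("mouth",unproj(m,[b(454,228),b(393,228),b(517,228)],160).round(1)[:,:2].tolist())
print("knob",unproj(m,[b(328,520)],127).round(1), "well",unproj(m,[b(226,226)],100).round(1))
```

```text
mouth [[627.2, -196.7], [610.4, -196.7], [644.6, -196.7]]
knob [[ 591.2 -288.2  127. ]] well [[ 557.7 -195.2  100. ]]
```

```bash
python3 -m handwheel '[[4,[-0.7,0,5],0],[4,[-1.4,0,9.5],0],[4,[-2,0,14],0],[4,[-2.8,0,19],0],[4,[-3.5,2,24],0],[4,[-3.8,6,28],0],[4,[-3.8,10,28.3],0],[4,[-3.8,15,28.3],0],[4,[-3.8,19.4,28.3],0],[4,[-3.8,19.4,28.3],0]]'
python3 -m handwheel '[[4,[0,0,0],0],[4,[0,0,0],0]]'
python3 - <<'E'
from h import *
goal([563,12.3,39],0)
E
```

```text
time_s: 10.0
ee_pos: [558.5, 13.1, 95.3]
ee_rot: [-90.0, 0.2, 0.2]
force: [-1.1, 0.7, -0.4]
gripper_width: 40.3
time_s: 10.2
ee_pos: [559.6, 13.5, 97.2]
ee_rot: [-90.0, 0.1, 0.3]
force: [0.1, 0.1, 0.6]
gripper_width: 39.9
shift cm [ 0.34  5.82 -0.12] turn 0.3 yaw [-90.    0.1   0.3] pos [559.6  13.5  97.2] t 10.2
```

```bash
python3 -m handwheel '[[4,[0.34,2,-0.1],0.3],[4,[0.34,5,-0.1],0.3],[4,[0.34,5.7,-0.1],0.3],[4,[0.34,5.7,-0.1],0.3],[2,[0.34,5.7,-0.1],0.3],[1.5,[0.34,5.7,-0.1],0.3],[1.5,[0.34,5.7,-0.1],0.3],[1.5,[0.34,5.7,-0.1],0.3],[1.5,[0.34,5.7,-0.1],0.3]]' 20
python3 - <<'E'
from h import *
goal([563,12.3,240],0)
E
```

```text
time_s: 11.1
ee_pos: [563.5, 12.5, 41.4]
ee_rot: [-90.0, -0.0, -0.0]
force: [-1.5, 0.2, 6.9]
gripper_width: 19.1
shift cm [ -0.03 -19.86  -0.02] turn -0.0 yaw [-90.  -0.  -0.] pos [563.5  12.5  41.4] t 11.1
```

```bash
python3 -m handwheel '[[1.5,[0,-0.5,0],0],[1.5,[0,-2,0],0],[1.5,[0,-6,0],0],[1.5,[0,-10,0],0],[1.5,[0,-14,0],0],[1.5,[0,-18,0],0],[1.5,[0,-20.5,0],0],[1.5,[0,-20.8,0],0],[1.5,[0,-20.8,0],0]]' 25
python3 - <<'E'
from h import *
goal([627.3,-196.9,245],0)
E
```

```text
time_s: 12.0
ee_pos: [563.3, 12.5, 249.6]
ee_rot: [-90.0, -0.1, -0.0]
force: [0.3, -0.3, -0.8]
gripper_width: 19.4
shift cm [  6.42   0.47 -20.94] turn -0.0 yaw [-90.   -0.1  -0. ] pos [563.3  12.5 249.6] t 12.0
```

```bash
python3 -m handwheel '[[1.5,[1,0,-3.5],0],[1.5,[2.2,0,-7],0],[1.5,[3.3,0,-10.5],0],[1.5,[4.4,0,-14],0],[1.5,[5.5,0,-17.5],0],[1.5,[6.4,0,-20.5],0],[1.5,[6.4,0,-20.9],0],[1.5,[6.4,0,-20.9],0],[1.5,[6.4,0,-20.9],0],[1.5,[6.4,0,-20.9],0]]'
python3 - <<'E'
from h import *
goal([627.3,-196.9,192],0)
E
```

```text
time_s: 13.0
ee_pos: [626.8, -195.2, 249.4]
ee_rot: [-90.0, -0.0, 0.0]
force: [-0.2, 0.5, -0.2]
gripper_width: 18.9
shift cm [ 0.05  5.74 -0.17] turn 0.0 yaw [-90.  -0.   0.] pos [ 626.8 -195.2  249.4] t 13.0
```

```bash
python3 -m handwheel '[[1.5,[0,2,-0.15],0],[1.5,[0,4,-0.15],0],[1.5,[0,5.2,-0.15],0],[1.5,[0,5.7,-0.15],0],[1.5,[0,5.7,-0.15],0],[1.5,[0,5.7,-0.15],0]]'
python3 - <<'E'
from h import *
goal([627.3,-196.9,171],0)
m,im=snap("side","s6.png",(270,200,330,250),12)
E
```

```text
time_s: 13.6
ee_pos: [627.3, -196.6, 193.3]
ee_rot: [-90.0, -0.1, 0.0]
force: [0.3, 0.2, 0.0]
gripper_width: 19.4
shift cm [-0.    2.23 -0.03] turn 0.0 yaw [-90.   -0.1   0. ] pos [ 627.3 -196.6  193.3] t 13.6
```

View pics/s6.png

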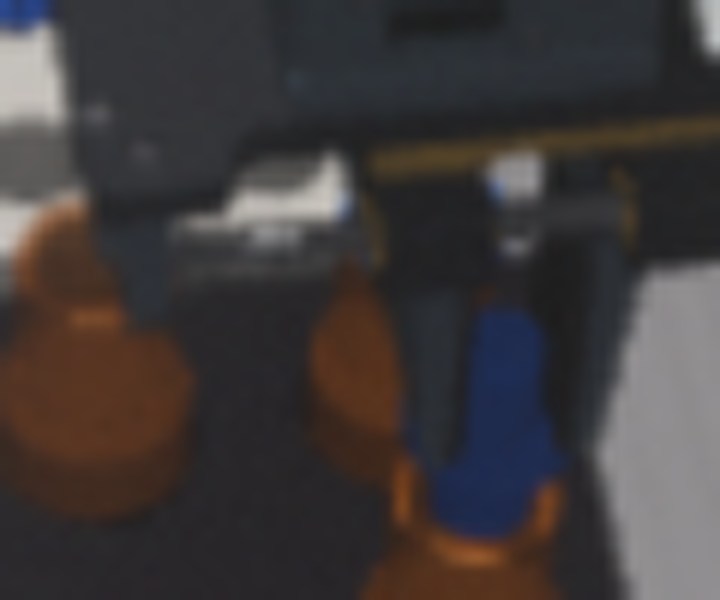

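Stopper tip (480,535) sits within the mouth (rim 400–560); lowering.

```bash
python3 -m handwheel '[[1.5,[0,0.7,0],0],[1.5,[0,1.4,0],0],[1.5,[0,2,0],0],[1.5,[0,2.3,0],0],[1.5,[0,2.5,0],0],[1.5,[0,2.5,0],0]]'
python3 - <<'E'
from h import *
goal([627.3,-196.9,171],0)
E
```

```text
time_s: 14.25
ee_pos: [627.8, -196.9, 171.5]
ee_rot: [-90.1, -0.3, 0.0]
force: [-2.8, -0.1, 12.3]
gripper_width: 18.8
shift cm [-0.05  0.05 -0.  ] turn 0.0 yaw [-90.1  -0.3   0. ] pos [ 627.8 -196.9  171.5] t 14.25
```

```bash
python3 -m handwheel '[[1.5,[-0.05,0.1,0],0],[4,[-0.05,-0.1,0],0],[4,[-0.05,-0.1,0],0],[4,[-0.05,-0.1,0],0],[4,[-0.05,-2,0],0],[4,[-0.05,-6,0],0],[4,[-0.05,-10,0],0],[4,[-0.05,-11.5,0],0],[4,[-0.05,-11.5,0],0]]'
python3 - <<'E'
from h import *
goal([503.5,17,100],0)
E
```

```text
time_s: 15.15
ee_pos: [627.9, -197.2, 289.2]
ee_rot: [-90.2, -0.6, 0.0]
force: [-0.3, 0.9, 0.5]
gripper_width: 40.0
shift cm [-12.63  18.73  21.48] turn 0.0 yaw [-90.2  -0.6   0. ] pos [ 627.9 -197.2  289.2] t 15.15
```

```bash
python3 -m handwheel '[[4,[-2.3,0,4],0],[4,[-4.6,0,8],0],[4,[-7,0,12],0],[4,[-9.4,0,16],0],[4,[-11.6,1,20],0],[4,[-12.6,5,21.5],0],[4,[-12.6,9,21.5],0],[4,[-12.6,13.5,21.5],0],[4,[-12.6,18,21.5],0],[4,[-12.6,18.7,21.5],0]]'
python3 -m handwheel '[[4,[0,0,0],0],[4,[0,0,0],0]]'
python3 - <<'E'
from h import *
goal([503.5,17,40],0)
E
```

```text
time_s: 16.15
ee_pos: [498.3, 17.2, 94.3]
ee_rot: [-90.2, 0.2, 0.1]
force: [-0.9, 0.1, 0.4]
gripper_width: 39.6
time_s: 16.35
ee_pos: [498.4, 17.2, 94.7]
ee_rot: [-90.2, 0.2, 0.1]
force: [0.3, -0.9, -0.3]
gripper_width: 40.2
shift cm [0.53 5.47 0.  ] turn 0.1 yaw [-90.2   0.2   0.1] pos [498.4  17.2  94.7] t 16.35
```

```bash
python3 -m handwheel '[[4,[0.5,1,0],0],[4,[0.53,4,0],0],[4,[0.53,5.4,0],0],[4,[0.53,5.4,0],0],[2,[0.53,5.4,0],0],[1.5,[0.53,5.4,0],0],[1.5,[0.53,5.4,0],0],[1.5,[0.53,5.4,0],0],[1.5,[0.53,5.4,0],0]]' 20
python3 -m handwheel '[[1.5,[0,-0.5,0],0],[1.5,[0,-2,0],0],[1.5,[0,-6,0],0],[1.5,[0,-10,0],0],[1.5,[0,-14,0],0],[1.5,[0,-18,0],0],[1.5,[0,-20.5,0],0],[1.5,[0,-20.5,0],0],[1.5,[0,-20.5,0],0]]' 25
python3 - <<'E'
from h import *
goal([558.1,-126,246],0)
E
```

```text
time_s: 17.25
ee_pos: [503.7, 17.0, 41.8]
ee_rot: [-90.2, 0.1, 0.1]
force: [-2.4, -0.2, 7.2]
gripper_width: 19.2
time_s: 18.15
ee_pos: [504.1, 17.6, 246.8]
ee_rot: [-90.2, 0.1, 0.1]
force: [-0.4, 0.2, -0.8]
gripper_width: 19.1
shift cm [  5.39   0.12 -14.37] turn 0.1 yaw [-90.2   0.1   0.1] pos [504.1  17.6 246.8] t 18.15
```

```bash
python3 -m handwheel '[[1.5,[1.3,0,-3.5],0],[1.5,[2.6,0,-7],0],[1.5,[3.9,0,-10.5],0],[1.5,[5.2,0,-14],0],[1.5,[5.4,0,-14.4],0],[1.5,[5.4,0,-14.4],0],[1.5,[5.4,0,-14.4],0],[1.5,[5.4,0,-14.4],0]]'
python3 - <<'E'
from h import *
goal([558.1,-126,193],0)
E
```

```text
time_s: 18.95
ee_pos: [557.6, -125.1, 246.7]
ee_rot: [-90.1, 0.2, 0.1]
force: [-0.1, 1.1, 0.1]
gripper_width: 19.0
shift cm [ 0.06  5.37 -0.07] turn 0.1 yaw [-90.1   0.2   0.1] pos [ 557.6 -125.1  246.7] t 18.95
```

```bash
python3 -m handwheel '[[1.5,[0.05,2,-0.05],0],[1.5,[0.05,4,-0.05],0],[1.5,[0.05,5.1,-0.05],0],[1.5,[0.05,5.4,-0.05],0],[1.5,[0.05,5.4,-0.05],0],[1.5,[0.05,5.4,-0.05],0]]'
python3 - <<'E'
from h import *
goal([558.1,-126,171],0)
m,im=snap("side","s7.png",(250,190,310,240),12)
E
```

```text
time_s: 19.55
ee_pos: [558.5, -125.7, 193.7]
ee_rot: [-90.2, 0.1, 0.1]
force: [0.4, 0.8, 0.4]
gripper_width: 19.3
shift cm [-0.04  2.27 -0.02] turn 0.1 yaw [-90.2   0.1   0.1] pos [ 558.5 -125.7  193.7] t 19.55
```

View pics/s7.png

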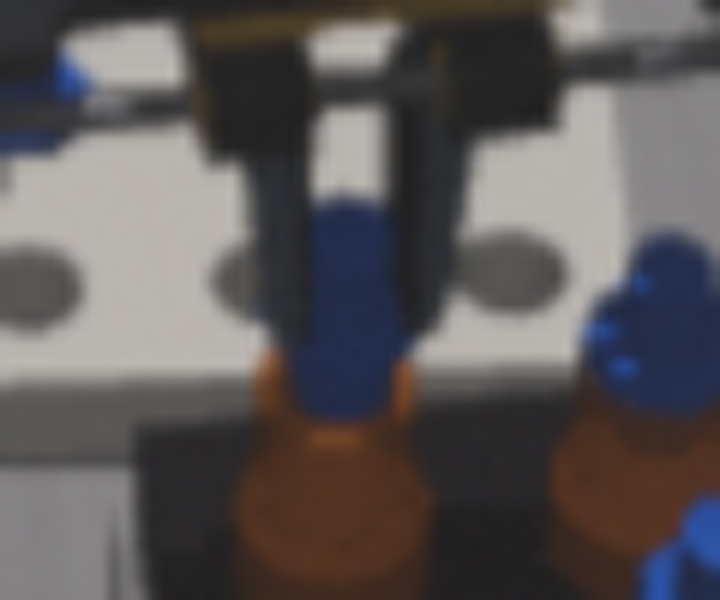

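```bash
python3 -m handwheel '[[1.5,[-0.03,0.7,0],0],[1.5,[-0.03,1.4,0],0],[1.5,[-0.03,2,0],0],[1.5,[-0.03,2.3,0],0],[1.5,[-0.03,2.5,0],0],[1.5,[-0.03,2.5,0],0]]'
python3 -m handwheel '[[1.5,[-0.05,0.1,0],0],[4,[-0.05,-0.1,0],0],[4,[-0.05,-0.1,0],0],[4,[-0.05,-0.1,0],0],[4,[-0.05,-2,0],0],[4,[-0.05,-6,0],0],[4,[-0.05,-10,0],0],[4,[-0.05,-12,0],0],[4,[-0.05,-12,0],0]]'
python3 - <<'E'
from h import *
goal([568,71.8,100],0)
m,im=snap("side","s8.png",(250,190,330,270),8)
snap("top","t8.png")
E
```

```text
time_s: 20.2
ee_pos: [558.8, -126.1, 171.8]
ee_rot: [-90.2, -0.1, 0.1]
force: [-4.0, 0.0, 15.8]
gripper_width: 19.0
time_s: 21.1
ee_pos: [559.6, -126.0, 294.8]
ee_rot: [-90.3, -0.5, 0.1]
force: [0.0, 0.2, 0.2]
gripper_width: 39.9
shift cm [ 0.72 19.39 19.88] turn 0.1 yaw [-90.3  -0.5   0.1] pos [ 559.6 -126.   294.8] t 21.1
```

View pics/s8.png

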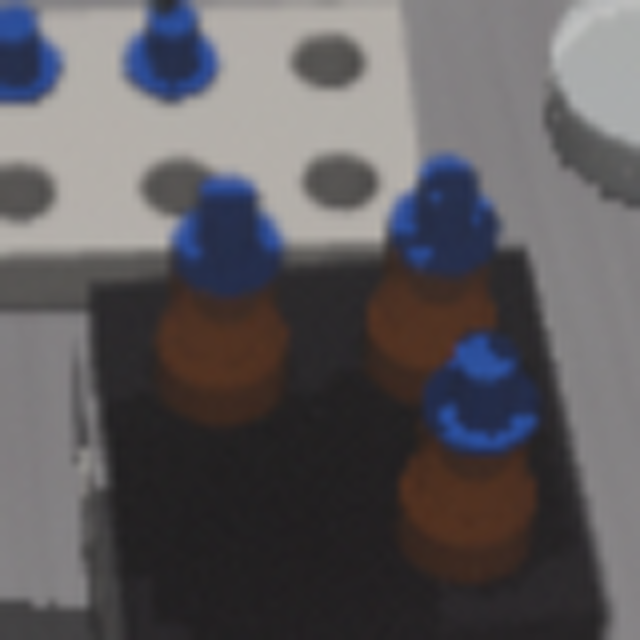

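View pics/t8.png

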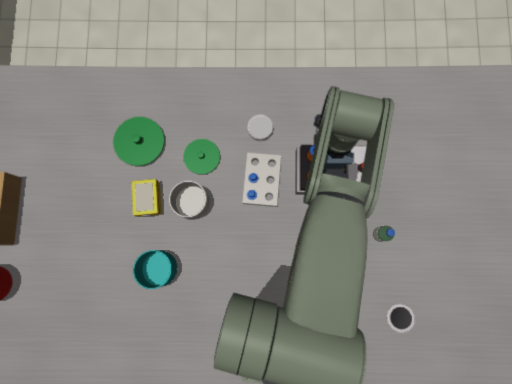

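```bash
python3 -m handwheel '[[4,[0.1,0,4],0],[4,[0.3,0,8],0],[4,[0.5,0,12],0],[4,[0.7,0,16],0],[4,[0.8,3,19.8],0],[4,[0.8,7,19.9],0],[4,[0.8,11,19.9],0],[4,[0.8,15,19.9],0],[4,[0.8,19,19.9],0],[4,[0.8,19.4,19.9],0]]'
python3 -m handwheel '[[4,[0,0,0],0],[4,[0,0,0],0]]'
python3 - <<'E'
from h import *
goal([568,71.8,40],0)
E
```

```text
time_s: 22.2
ee_pos: [559.9, 72.2, 89.3]
ee_rot: [-90.3, 0.8, 0.1]
force: [-0.4, -0.2, -0.1]
gripper_width: 40.1
time_s: 22.4
ee_pos: [559.7, 72.2, 89.4]
ee_rot: [-90.3, 0.9, 0.1]
force: [-0.4, -0.6, 1.2]
gripper_width: 40.2
shift cm [ 0.9   4.93 -0.01] turn 0.1 yaw [-90.3   0.9   0.1] pos [559.7  72.2  89.4] t 22.4
```

```bash
python3 -m handwheel '[[4,[0.9,0,0],0],[4,[0.9,2,0],0],[4,[0.9,4,0],0],[4,[0.9,4.8,0],0],[4,[0.9,4.8,0],0],[2,[0.9,4.8,0],0],[1.5,[0.9,4.8,0],0],[1.5,[0.9,4.8,0],0],[1.5,[0.9,4.8,0],0],[1.5,[0.9,4.8,0],0]]' 20
python3 -m handwheel '[[1.5,[0,-0.5,0],0],[1.5,[0,-2,0],0],[1.5,[0,-6,0],0],[1.5,[0,-10,0],0],[1.5,[0,-11,0],0],[1.5,[0,-11,0],0],[1.5,[0,-11,0],0]]' 25
python3 - <<'E'
from h import *
goal([500,270,150],0)
E
```

```text
time_s: 23.4
ee_pos: [568.5, 72.0, 42.3]
ee_rot: [-90.3, 0.8, 0.1]
force: [-2.4, -0.1, 6.2]
gripper_width: 19.4
time_s: 24.1
ee_pos: [569.0, 72.4, 150.9]
ee_rot: [-90.3, 0.9, 0.1]
force: [0.5, -0.0, -0.5]
gripper_width: 19.2
shift cm [-6.85  0.1  19.77] turn 0.1 yaw [-90.3   0.9   0.1] pos [569.   72.4 150.9] t 24.1
```

```bash
python3 -m handwheel '[[1.5,[-1.8,0,4],0],[1.5,[-3.6,0,8],0],[1.5,[-5.5,0,12],0],[1.5,[-7.3,0,16],0],[1.5,[-8.8,0,19.4],0],[1.5,[-8.8,0,19.4],0],[1.5,[-8.8,0,19.4],0],[1.5,[-8.8,0,19.4],0]]'
python3 - <<'E'
from h import *
goal([481,266,46],0)
snap("side","s9.png",(190,100,330,230),5)
E
```

```text
time_s: 24.9
ee_pos: [480.3, 265.1, 150.1]
ee_rot: [-90.4, 1.0, 0.1]
force: [0.1, -0.6, -0.4]
gripper_width: 19.4
shift cm [ 0.26 10.41  0.16] turn 0.1 yaw [-90.4   1.    0.1] pos [480.3 265.1 150.1] t 24.9
```

View pics/s9.png

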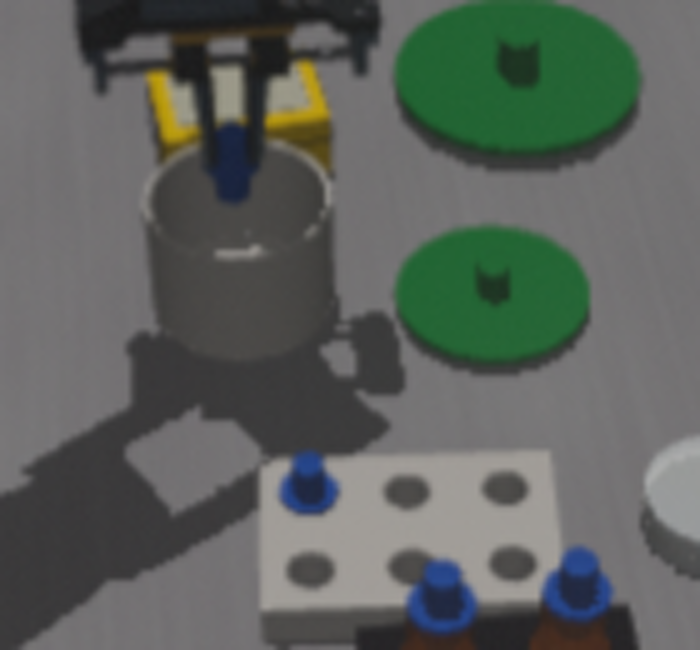

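```bash
python3 -m handwheel '[[1.5,[0.2,2,0.1],0],[1.5,[0.2,5,0.1],0],[1.5,[0.2,8,0.1],0],[1.5,[0.2,10,0.1],0],[1.5,[0.2,10.4,0.1],0],[1.5,[0.2,10.4,0.1],0],[3,[0.2,10.4,0.1],0],[3,[0.2,10.4,0.1],0],[3,[0.2,10.4,0.1],0]]'
python3 -m handwheel '[[3,[0,-1,0],0],[3,[0,-5,0],0],[3,[0,-9,0],0],[4,[0,-12,0],0],[4,[0,-13,0],0],[4,[0,-13,0],0]]'
python3 - <<'E'
from h import *
goal([508.5,76,100],0)
snap("top","t10.png",(120,110,320,260),4)
E
```

```text
time_s: 25.85
ee_pos: [481.4, 265.6, 47.5]
ee_rot: [-90.3, 0.9, 0.1]
force: [-0.1, -0.3, 0.3]
gripper_width: 30.0
time_s: 26.45
ee_pos: [484.2, 266.8, 179.5]
ee_rot: [-90.2, 0.7, 0.1]
force: [-0.3, -0.3, 0.0]
gripper_width: 39.8
shift cm [  2.5    7.98 -19.05] turn 0.1 yaw [-90.2   0.7   0.1] pos [484.2 266.8 179.5] t 26.45
```

View pics/t10.png

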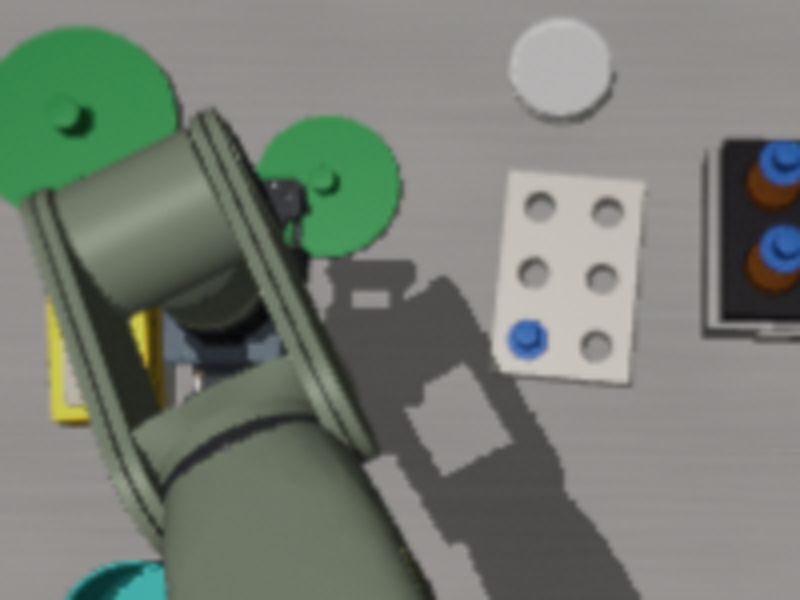

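```bash
python3 -m handwheel '[[4,[0.5,0,-4],0],[4,[1,0,-8],0],[4,[1.6,0,-12],0],[4,[2.2,2,-16],0],[4,[2.5,5,-19],0],[4,[2.5,8,-19],0],[4,[2.5,8,-19],0],[4,[2.5,8,-19],0],[4,[2.5,8,-19],0]]'
python3 - <<'E'
from h import *
goal([508.5,76,40],0)
E
```

```text
time_s: 27.4
ee_pos: [507.9, 76.5, 99.0]
ee_rot: [-90.3, 0.8, 0.1]
force: [-0.2, 0.2, 0.9]
gripper_width: 40.0
shift cm [ 0.14  5.9  -0.03] turn 0.1 yaw [-90.3   0.8   0.1] pos [507.9  76.5  99. ] t 27.4
```

```bash
python3 -m handwheel '[[4,[0.1,2,0],0],[4,[0.1,5,0],0],[4,[0.1,5.8,0],0],[4,[0.1,5.8,0],0],[2,[0.1,5.8,0],0],[1.5,[0.1,5.8,0],0],[1.5,[0.1,5.8,0],0],[1.5,[0.1,5.8,0],0],[1.5,[0.1,5.8,0],0]]' 20
python3 -m handwheel '[[1.5,[0,-0.5,0],0],[1.5,[0,-2,0],0],[1.5,[0,-6,0],0],[1.5,[0,-10,0],0],[1.5,[0,-12,0],0],[1.5,[0,-12,0],0],[1.5,[0,-12,0],0]]' 25
python3 - <<'E'
from h import *
goal([481,306,155],0)
snap("top","t11.png",(120,110,320,260),4)
E
```

```text
time_s: 28.3
ee_pos: [508.7, 76.4, 42.0]
ee_rot: [-90.3, 0.7, 0.1]
force: [-1.0, 0.9, 5.4]
gripper_width: 19.2
time_s: 29.0
ee_pos: [509.7, 76.8, 161.7]
ee_rot: [-90.3, 0.7, 0.1]
force: [-0.4, -0.5, -0.3]
gripper_width: 18.9
shift cm [-2.82  0.6  22.93] turn 0.1 yaw [-90.3   0.7   0.1] pos [509.7  76.8 161.7] t 29.0
```

View pics/t11.png

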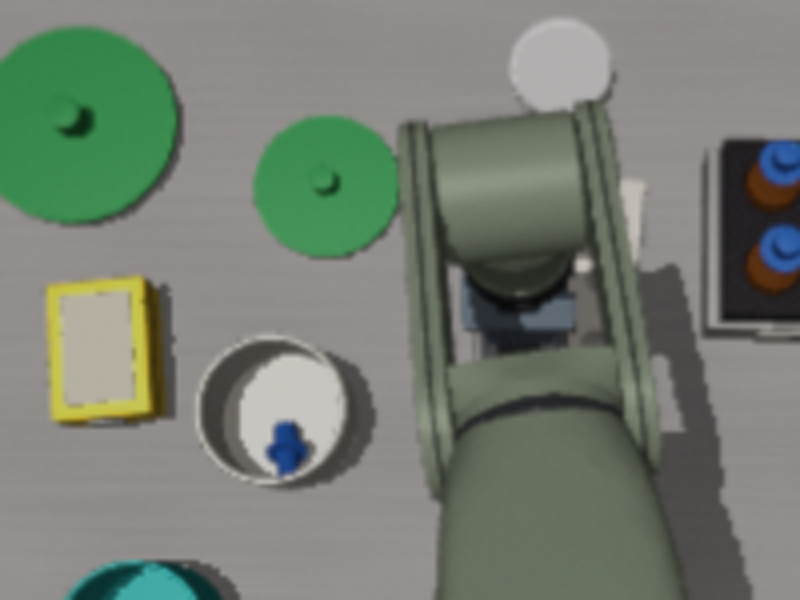

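Run:
```python
from h import *
m=vision.camera_model("top")
c=lambda x,y:(120+x/4,110+y/4)
print(unproj(m,[c(196,410),c(349,410),c(272,336),c(272,484)],90).round(1)[:,:2].tolist())
print(unproj(m,[c(254,186),c(401,186),c(327,115),c(327,258)],14).round(1)[:,:2].tolist())
print("stopper",unproj(m,[c(287,450)],15).round(1))
```

```text
[[434.9, 347.7], [435.8, 221.8], [497.0, 287.5], [374.7, 282.8]]
[[645.9, 323.9], [646.8, 192.0], [712.4, 260.4], [580.4, 256.3]]
stopper [[409.1 285.5  15. ]]
```

Run:
```python
from h import *
goal([458,285,155],0)
```

```text
shift cm [-5.06  0.55 20.83] turn 0.1 yaw [-90.3   0.8   0.1] pos [509.1  76.8 160.8] t 29.05
```

```bash
python3 -m handwheel '[[1.5,[-1,0,4],0],[1.5,[-2,0,8],0],[1.5,[-3,0,12],0],[1.5,[-4,0,16],0],[1.5,[-5,0,20],0],[1.5,[-5,0,20.8],0],[1.5,[-5,0,20.8],0],[1.5,[-5,0,20.8],0],[1.5,[-5,0,20.8],0]]'
python3 - <<'E'
from h import *
goal([458,285,55],0)
snap("side","s12.png",(190,100,330,230),5)
E
```

```text
time_s: 29.95
ee_pos: [458.8, 283.2, 160.0]
ee_rot: [-90.3, 0.9, 0.0]
force: [0.4, -0.3, 0.6]
gripper_width: 19.3
shift cm [ 0.08 10.5   0.24] turn 0.0 yaw [-90.3   0.9   0. ] pos [458.8 283.2 160. ] t 29.95
```

View pics/s12.png

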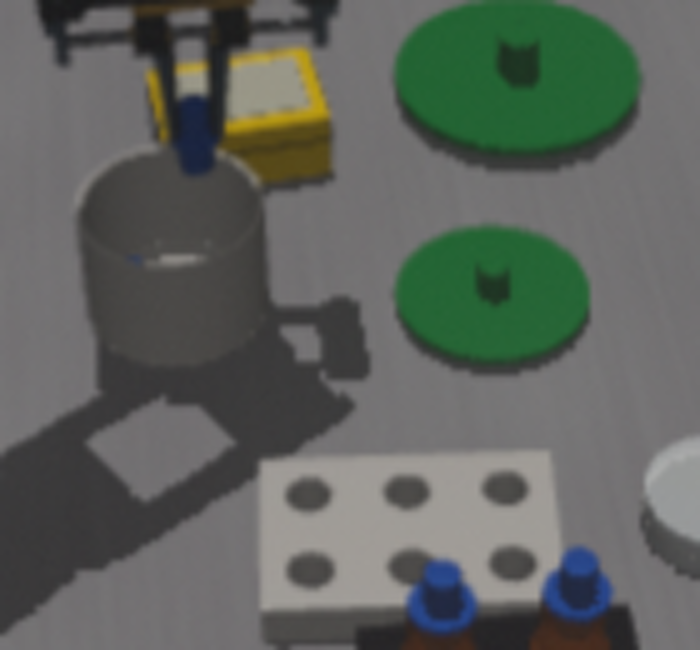

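```bash
python3 -m handwheel '[[1.5,[0,2,0.2],0],[1.5,[0,5,0.2],0],[1.5,[0,8,0.2],0],[1.5,[0,10,0.2],0],[1.5,[0,10.5,0.2],0],[1.5,[0,10.5,0.2],0],[3,[0,10.5,0.2],0],[3,[0,10.5,0.2],0],[3,[0,10.5,0.2],0]]'
python3 -m handwheel '[[3,[0,-1,0],0],[3,[0,-5,0],0],[3,[0,-9,0],0],[4,[0,-13,0],0],[4,[0,-16,0],0],[4,[0,-16,0],0]]'
python3 - <<'E'
from h import *
goal([646.5,170,220],0)
E
```

```text
time_s: 30.9
ee_pos: [458.0, 285.0, 56.3]
ee_rot: [-90.3, 0.7, -0.0]
force: [0.2, -0.1, 0.1]
gripper_width: 30.1
time_s: 31.5
ee_pos: [462.5, 287.2, 222.4]
ee_rot: [-89.9, 0.2, 0.0]
force: [0.4, 0.1, -0.2]
gripper_width: 39.7
shift cm [ 18.39   0.17 -11.72] turn 0.0 yaw [-89.9   0.2   0. ] pos [462.5 287.2 222.4] t 31.5
```

```bash
python3 -m handwheel '[[4,[2.5,-1.5,-4],0],[4,[5,-3,-8],0],[4,[7.5,-5,-12],0],[4,[8.3,-6.7,-14],0],[4,[8.3,-6.7,-14],0],[4,[8.3,-6.7,-14],0],[4,[8.3,-6.7,-14],0],[4,[8.3,-6.7,-14],0]]'
python3 - <<'E'
from h import *
print(state()["qvel"].round(1))
m,im=snap("wrist","w13.png"); np.save("w13.npy",m["extrinsics"]); save(im,"w13a.png",(130,20,390,215),3)
E
```

```text
time_s: 32.3
ee_pos: [544.7, 148.2, 288.0]
ee_rot: [-89.9, 0.3, 0.1]
force: [-0.3, 0.4, 0.4]
gripper_width: 39.8
[ 0.  -0.  -0.3 -0.   0.  -0.1]
```

View pics/w13.png

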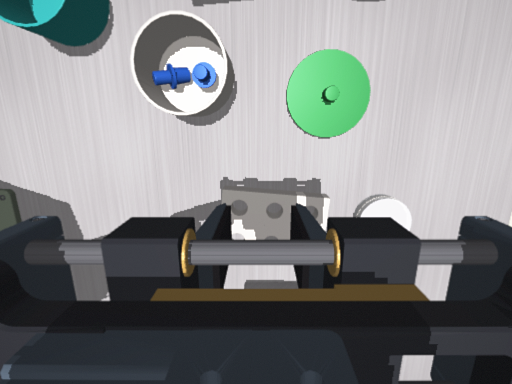

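View pics/w13a.png

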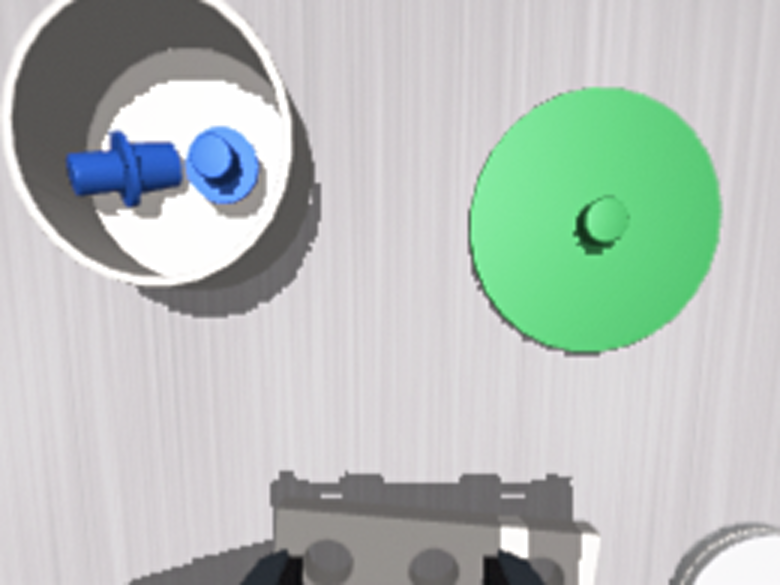

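Run:
```python
from h import *
m=vision.camera_model("wrist"); m["extrinsics"]=np.load("w13.npy")
b=lambda x,y:(130+x/3,20+y/3)
print("lidknob",unproj(m,[b(606,219)],38).round(1), "sz",unproj(m,[b(581,219),b(630,219)],38).round(1)[:,0])
im=cv2.imread("pics/w13.png").astype(int)
g=((im[:,:,1]-im[:,:,2]>40)&(im[:,:,1]-im[:,:,0]>30)).astype(np.uint8)
g[:, :250]=0
c=max(cv2.findContours(g,0,1)[0],key=cv2.contourArea).reshape(-1,2)
p=unproj(m,c,14)[:,:2].astype(np.float32)
print(cv2.minEnclosingCircle(p), cv2.fitEllipse(p))
im=cv2.imread("pics/w13.png")
cv2.imwrite("pics/w13b.png",cv2.resize(im[0:125,120:245],None,fx=5,fy=5,interpolation=cv2.INTER_CUBIC))
```

```text
lidknob [[650.3 259.5  38. ]] sz [637.9 662.2]
((649.954345703125, 259.6445617675781), 65.93656921386719) ((649.9118041992188, 259.8465270996094), (129.85935974121094, 130.04013061523438), 141.3970947265625)
```

View pics/w13b.png

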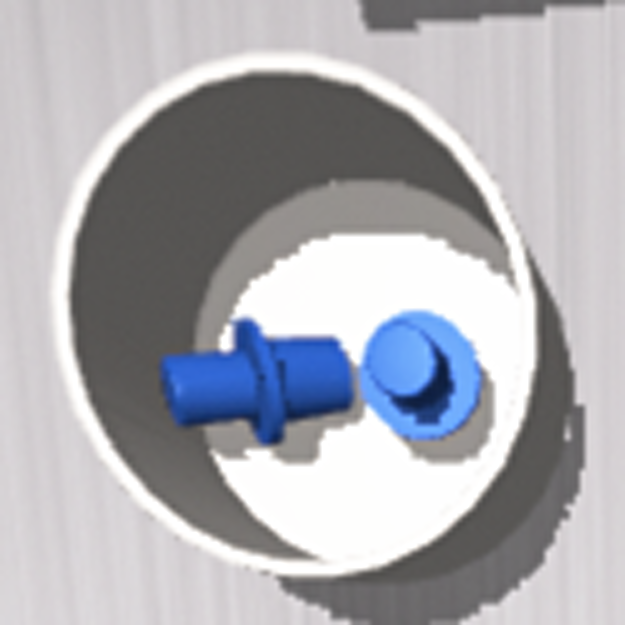

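Run:
```python
from h import *
m=vision.camera_model("wrist"); m["extrinsics"]=np.load("w13.npy")
b=lambda x,y:(120+x/5,y/5)
P=[(53,295),(280,53),(537,310),(310,577),(95,430),(505,440),(425,108),(90,165)]
p=unproj(m,[b(*q) for q in P],90)[:,:2]
from scipy.optimize import least_squares
r=least_squares(lambda v:np.hypot(*(p-v[:2]).T)-v[2],[436,285,62]); print(r.x,r.fun.round(1))
```

```text
[440.45200316 288.04218446  60.88816911] [ 0.7  0.2  0.9  1.2 -1.2 -1.4 -0.3 -0.1]
```

Run:
```python
from h import *
goal([650.1,259.6,100],0)
```

```text
shift cm [10.63 18.78 11.1 ] turn 0.1 yaw [-89.9   0.3   0.1] pos [544.9 148.2 288.2] t 32.35
```

```bash
python3 -m handwheel '[[4.4,[3.3,1,3.5],0],[4.4,[6.6,3,7],0],[4.4,[10,6,10.5],0],[4.4,[10.6,10,11.1],0],[4.4,[10.6,14,11.1],0],[4.4,[10.6,18,11.1],0],[4.4,[10.6,18.8,11.1],0],[4.4,[10.6,18.8,11.1],0],[4.4,[10.6,18.8,11.1],0],[4.4,[10.6,18.8,11.1],0]]'
python3 - <<'E'
from h import *
goal([650.1,259.6,22],0)
E
```

```text
time_s: 33.35
ee_pos: [651.3, 260.2, 102.9]
ee_rot: [-89.8, -0.0, 0.1]
force: [0.4, 0.5, 0.0]
gripper_width: 44.1
shift cm [-0.12  8.09 -0.09] turn 0.1 yaw [-89.8  -0.    0.1] pos [651.3 260.2 102.9] t 33.35
```

```bash
python3 -m handwheel '[[4.4,[-0.1,3,-0.05],0],[4.4,[-0.1,6,-0.05],0],[4.4,[-0.1,7.5,-0.05],0],[4.4,[-0.1,8,-0.05],0],[4.4,[-0.1,8,-0.05],0],[4.4,[-0.1,8,-0.05],0]]'
python3 - <<'E'
from h import *
goal([650.1,259.6,22],0)
E
```

```text
time_s: 33.95
ee_pos: [651.5, 260.4, 24.6]
ee_rot: [-89.8, -0.2, 0.1]
force: [0.1, -0.1, 0.3]
gripper_width: 43.9
shift cm [-0.14  0.26 -0.08] turn 0.1 yaw [-89.8  -0.2   0.1] pos [651.5 260.4  24.6] t 33.95
```

```bash
python3 -m handwheel '[[4.4,[-0.1,0.3,-0.05],0],[4.4,[-0.1,0.3,-0.05],0],[2.5,[-0.1,0.3,-0.05],0],[1.6,[-0.1,0.3,-0.05],0],[1.6,[-0.1,0.3,-0.05],0],[1.6,[-0.1,0.3,-0.05],0],[1.6,[-0.1,0.3,-0.05],0]]' 35
python3 - <<'E'
from h import *
goal([650.1,259.6,160],0)
E
```

```text
time_s: 34.65
ee_pos: [650.4, 260.0, 21.7]
ee_rot: [-89.8, -0.2, 0.1]
force: [-0.6, -0.5, 0.6]
gripper_width: 20.6
shift cm [ 1.000e-02 -1.383e+01  2.000e-02] turn 0.1 yaw [-89.8  -0.2   0.1] pos [650.4 260.   21.7] t 34.65
```

```bash
python3 -m handwheel '[[1.6,[0,-1,0],0],[1.6,[0,-4,0],0],[1.6,[0,-8,0],0],[1.6,[0,-12,0],0],[1.6,[0,-14.5,0],0],[1.6,[0,-14.5,0],0],[1.6,[0,-14.5,0],0]]' 35
python3 - <<'E'
from h import *
goal([440.5,288,160],0)
snap("side","s14.png",(150,60,350,210),4)
E
```

```text
time_s: 35.35
ee_pos: [649.8, 259.2, 166.8]
ee_rot: [-89.8, -0.2, 0.1]
force: [0.0, -0.8, -0.8]
gripper_width: 21.1
shift cm [-20.92   0.63   2.92] turn 0.1 yaw [-89.8  -0.2   0.1] pos [649.8 259.2 166.8] t 35.35
```

View pics/s14.png

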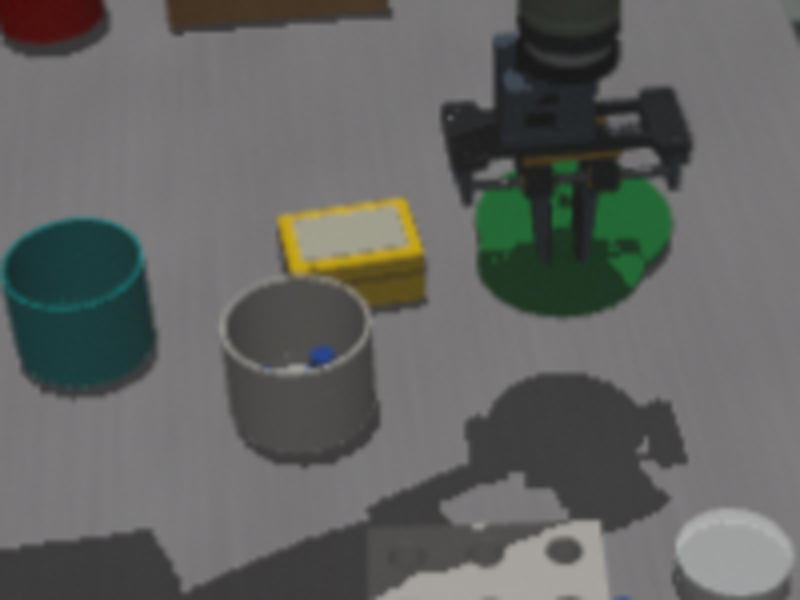

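```bash
python3 -m handwheel '[[1.6,[-2,0,0.3],0],[1.6,[-5,0,0.7],0],[1.6,[-8,0,1.1],0],[1.6,[-11,0,1.5],0],[1.6,[-14,0,2],0],[1.6,[-17,0,2.4],0],[1.6,[-20,0,2.8],0],[1.6,[-20.9,0,2.9],0],[1.6,[-20.9,0,2.9],0],[1.6,[-20.9,0,2.9],0]]'
python3 - <<'E'
from h import *
goal([440.5,288,125],0)
m,im=snap("side","s15.png",(150,60,350,210),4)
E
```

```text
time_s: 36.4
ee_pos: [440.9, 287.5, 164.7]
ee_rot: [-89.8, -0.0, 0.1]
force: [-0.0, 0.9, -0.3]
gripper_width: 20.9
shift cm [-0.04  3.97  0.04] turn 0.1 yaw [-89.8  -0.    0.1] pos [440.9 287.5 164.7] t 36.4
```

View pics/s15.png

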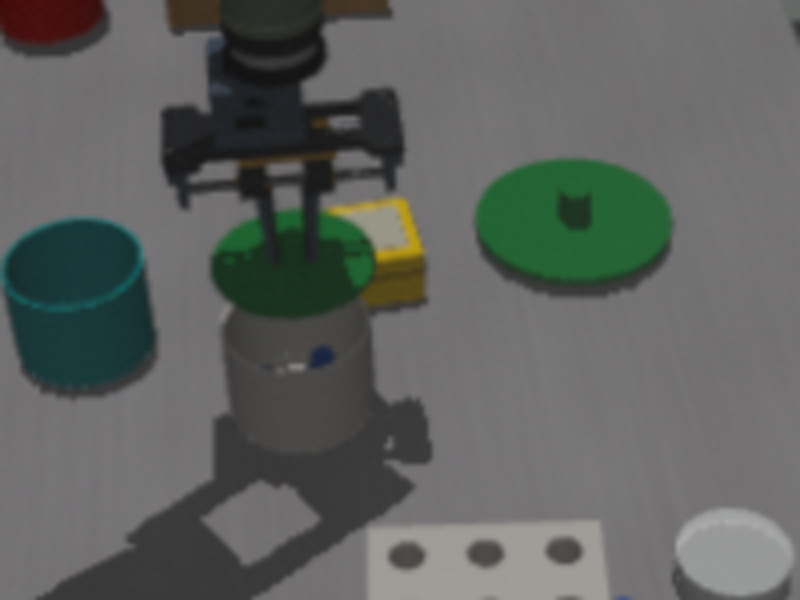

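```bash
python3 -m handwheel '[[1.6,[0,1.5,0],0],[1.6,[0,3,0],0],[1.6,[0,4,0],0],[1.6,[0,4.8,0],0],[1.6,[0,5.3,0],0],[1.6,[0,5.7,0],0],[1.6,[0,5.9,0],0],[1.6,[0,5.9,0],0]]'
python3 - <<'E'
from h import *
goal([440.5,288,103.7],0)
m,im=snap("side","s16.png",(190,90,270,180),7)
E
```

```text
time_s: 37.25
ee_pos: [441.2, 287.8, 105.9]
ee_rot: [-89.8, -0.1, 0.1]
force: [-0.3, -0.4, -1.4]
gripper_width: 21.3
shift cm [-0.07  0.22  0.02] turn 0.1 yaw [-89.8  -0.1   0.1] pos [441.2 287.8 105.9] t 37.25
```

View pics/s16.png

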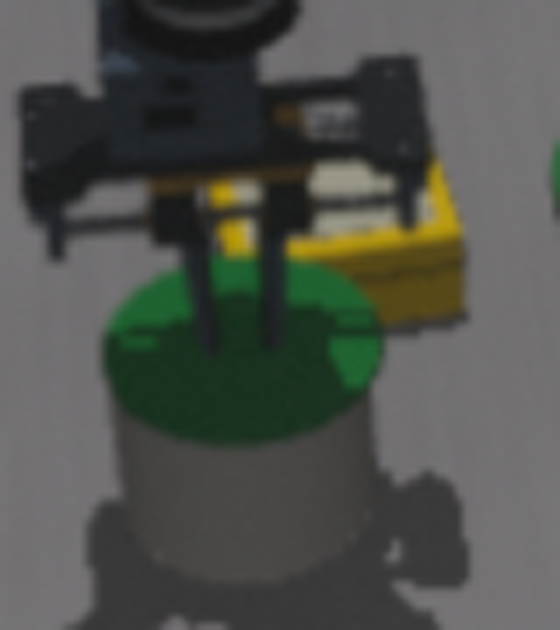

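```bash
python3 -m handwheel '[[1.6,[-0.05,0.3,0],0],[1.6,[-0.05,0.6,0],0],[1.6,[-0.05,0.8,0],0],[1.6,[-0.05,0.8,0],0],[1.6,[-0.05,0.8,0],0]]'
python3 -c "
from h import *
goal([440.5,288,103.7],0)"
```

```text
time_s: 37.8
ee_pos: [440.8, 288.1, 103.5]
ee_rot: [-89.7, -0.2, 0.1]
force: [-10.1, -4.8, 32.8]
gripper_width: 21.2
shift cm [-0.03 -0.02 -0.01] turn 0.1 yaw [-89.7  -0.2   0.1] pos [440.8 288.1 103.5] t 37.8
```

```bash
python3 -m handwheel '[[1.6,[-0.05,0.2,0],0],[1.6,[-0.05,0.2,0],0],[1.6,[-0.05,0,0],0],[1.6,[-0.05,-0.05,0],0],[4,[-0.05,-0.1,0],0],[4,[-0.05,-0.1,0],0],[4,[-0.05,-0.1,0],0],[4,[-0.05,-3,0],0],[4,[-0.05,-8,0],0],[4,[-0.05,-12,0],0]]'
python3 - <<'E'
from h import *
goal([440.5,288,220],0)
m,im=snap("side","s17.png",(190,90,270,180),7)
E
```

```text
time_s: 38.8
ee_pos: [440.2, 287.6, 225.3]
ee_rot: [-89.7, -0.2, 0.1]
force: [0.1, 1.2, 0.0]
gripper_width: 39.9
shift cm [0.03 0.53 0.03] turn 0.1 yaw [-89.7  -0.2   0.1] pos [440.2 287.6 225.3] t 38.8
```

View pics/s17.png

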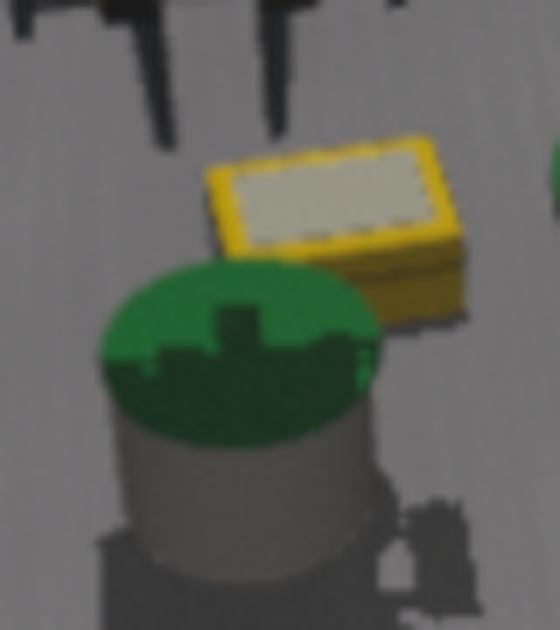

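```bash
python3 -m handwheel '[[4,[0,-2,-4],0],[4,[0,-4,-8],0],[4,[0,-6,-12],0],[4,[0,-6.5,-14.5],0],[4,[0,-6.5,-14.5],0],[4,[0,-6.5,-14.5],0],[4,[0,-6.5,-14.5],0]]'
python3 - <<'E'
from h import *
m,im=snap("wrist","w18.png",(170,60,350,220),4); sm=vision.camera_model("side"); sim=vision.grab_frame("side")
def lid(m,im,z,mask=None):
    im=im.astype(int); g=((im[:,:,1]-im[:,:,0]>25)&(im[:,:,1]-im[:,:,2]>15)).astype(np.uint8)
    x,y=proj(m,[[440,288,96]])[0].astype(int); k=np.zeros_like(g); cv2.circle(k,(x,y),70,1,-1); g=g&k
    c=max(cv2.findContours(g,0,1)[0],key=cv2.contourArea).reshape(-1,2)
    p=unproj(m,c,z)[:,:2].astype(np.float32); return cv2.fitEllipse(p)
print("wrist",lid(m,im,96))
print("side",lid(sm,sim,96))
E
```

```text
time_s: 39.55
ee_pos: [442.4, 144.6, 294.7]
ee_rot: [-89.3, -0.8, 0.1]
force: [0.2, 0.6, 0.4]
gripper_width: 39.8
wrist ((441.0405578613281, 287.9156494140625), (130.3404998779297, 130.96795654296875), 2.123117208480835)
side ((439.48046875, 286.19390869140625), (128.21246337890625, 129.97483825683594), 19.8391056060791)
```

View pics/w18.png

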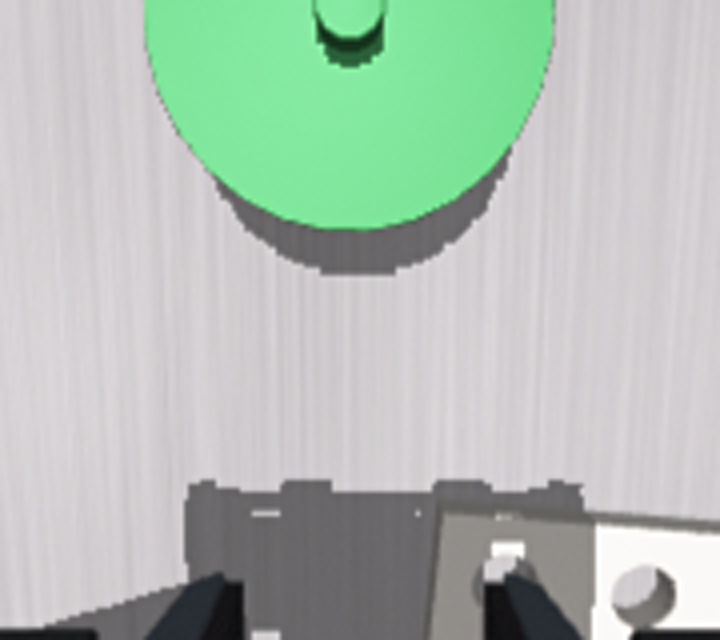

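```bash
python3 -m handwheel '[[4,[1.3,0,-4],0],[4,[2.7,0,-8],0],[4,[4,0,-12],0],[4,[5.4,0,-16],0],[4,[6.7,0,-20],0],[4,[8.1,0,-24],0],[4,[9.4,0,-28],0],[4,[9.4,0,-30],0],[4,[9.4,0,-30],0]]'
python3 -c "
from h import *
goal([591,-289,180],0)"
```

```text
time_s: 40.55
ee_pos: [537.8, -156.6, 290.9]
ee_rot: [-89.3, -0.7, 0.0]
force: [0.6, 0.7, 0.1]
gripper_width: 40.0
shift cm [  5.17  10.99 -13.38] turn 0.0 yaw [-89.3  -0.7   0. ] pos [ 537.8 -156.6  290.9] t 40.55
```

```bash
python3 -m handwheel '[[5,[1.6,0,-4],0],[5,[3.2,0,-8],0],[5,[5,0,-12],0],[5,[5.3,0,-24],0],[5,[5.3,0,-24],0],[5,[5.3,0,-24],0],[5,[5.3,0,-24],0],[5,[5.3,0,-24],0]]'
python3 - <<'E'
from h import *
m,im=snap("wrist","w19.png",(170,60,350,220),4); np.save("w19.npy",m["extrinsics"]); goal([591,-289,180],0)
E
```

```text
time_s: 41.35
ee_pos: [591.7, -394.8, 288.0]
ee_rot: [-89.2, -0.7, 0.1]
force: [0.9, 0.2, -0.2]
gripper_width: 49.9
shift cm [-0.17 10.99 10.38] turn 0.2 yaw [-89.2  -0.7   0.2] pos [ 591.7 -394.3  288.5] t 41.4
```

View pics/w19.png

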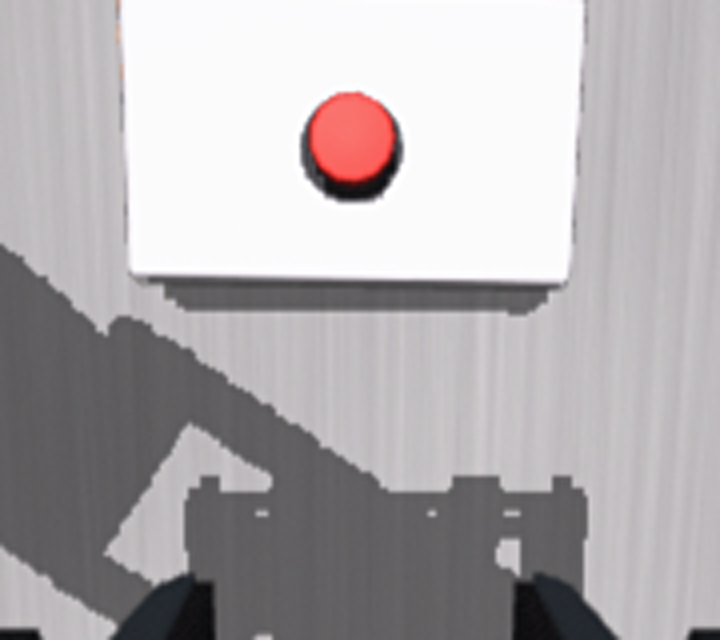

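Run:
```python
from h import *
m=vision.camera_model("wrist"); m["extrinsics"]=np.load("w19.npy")
b=lambda x,y:(170+x/4,60+y/4)
k=unproj(m,[b(352,137)],127)[0]; print(k)
goal([k[0],k[1],180],0)
```

```text
[ 591.1511369  -291.52338294  127.        ]
shift cm [-0.16 10.99 10.13] turn 0.2 yaw [-89.2  -0.7   0.2] pos [ 591.7 -394.3  288.5] t 41.4
```

```bash
python3 -m handwheel '[[5,[0,0,4],0],[5,[-0.1,0,8],0],[5,[-0.2,3,10.1],0],[5,[-0.2,7,10.1],0],[5,[-0.2,10,10.1],0],[5,[-0.2,11,10.1],0],[5,[-0.2,11,10.1],0],[5,[-0.2,11,10.1],0]]'
python3 -c "
from h import *
goal([591.1,-291.5,110],0)"
```

```text
time_s: 42.2
ee_pos: [591.8, -291.6, 181.8]
ee_rot: [-89.3, -0.9, 0.2]
force: [0.2, 0.2, 0.6]
gripper_width: 50.0
shift cm [-0.18  7.18 -0.09] turn 0.2 yaw [-89.3  -0.9   0.2] pos [ 591.8 -291.6  181.8] t 42.2
```

```bash
python3 -m handwheel '[[5,[-0.1,3,-0.1],0],[5,[-0.15,6,-0.1],0],[5,[-0.15,7,-0.1],0],[5,[-0.15,7,-0.1],0],[5,[-0.15,7,-0.1],0]]'
python3 -m handwheel '[[3,[0,0,0],0],[2,[0,0,0],0],[2,[0,0,0],0],[2,[0,0,0],0],[2,[0,0,0],0]]' 40
python3 -c "
from h import *
goal([591.1,-291.5,132],0)"
```

```text
time_s: 42.7
ee_pos: [592.5, -292.3, 113.8]
ee_rot: [-89.4, -1.0, 0.2]
force: [-0.7, 0.4, -0.1]
gripper_width: 50.1
time_s: 43.2
ee_pos: [590.0, -292.6, 114.9]
ee_rot: [-89.4, -0.7, 0.2]
force: [-7.6, -0.8, 6.6]
gripper_width: 24.5
shift cm [ 0.13 -1.71  0.13] turn 0.2 yaw [-89.4  -0.7   0.2] pos [ 590.  -292.6  114.9] t 43.2
```

```bash
python3 -m handwheel '[[2,[0,-0.5,0],0],[2,[0,-1,0],0],[2,[0,-1.5,0],0],[2,[0,-2,0],0],[2,[0,-2.2,0],0],[2,[0,-2.2,0],0],[2,[0,-2.2,0],0]]' 40
python3 - <<'E'
from h import *
goal([591.1,-291.5,132],0)
snap("side","s20.png",(260,230,350,320),7)
E
```

```text
time_s: 43.9
ee_pos: [589.7, -292.6, 135.2]
ee_rot: [-89.3, -0.7, 0.2]
force: [5.1, -0.8, -17.4]
gripper_width: 24.6
shift cm [0.13 0.32 0.11] turn 0.2 yaw [-89.3  -0.7   0.2] pos [ 589.7 -292.6  135.2] t 43.9
```

View pics/s20.png

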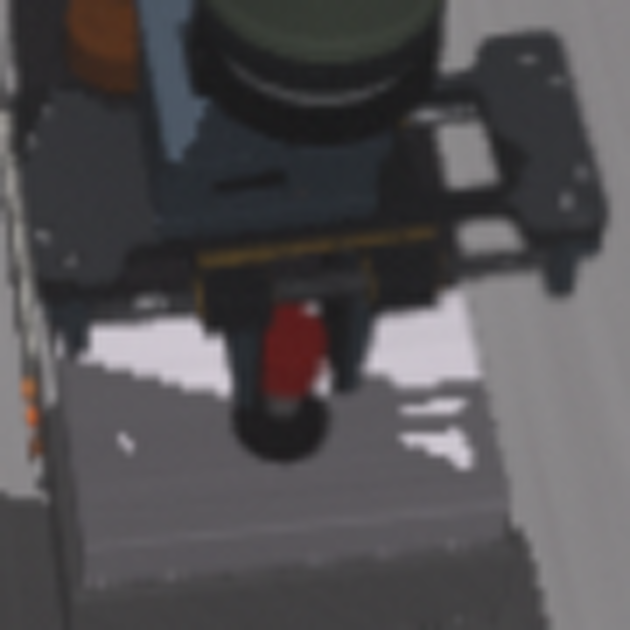

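```bash
python3 -m handwheel '[[2,[0,0,0],0],[2,[0,0,0],0],[2,[0,0,0],0],[2,[0,0,0],0],[2,[0,0.5,0],0],[2,[0,1,0],0],[2,[0,1.5,0],0],[2,[0,1.9,0],0],[2,[0,2,0],0],[2,[0,2,0],0]]'
python3 -m handwheel '[[5,[0,0,0],0],[5,[0,0,0],0],[5,[0,0,0],0],[5,[0,-3,0],0],[5,[0,-7,0],0],[5,[0,-12,0],0],[5,[0,-16,0],0],[5,[0,-16,0],0],[5,[0,-16,0],0]]'
python3 - <<'E'
from h import *
snap("side","s21.png",(200,100,360,320),3); _,im=snap("top","t21.png")
save(im,"t21.png",(110,90,400,260),2.7)
E
```

```text
time_s: 44.95
ee_pos: [589.8, -292.7, 115.4]
ee_rot: [-89.4, -0.7, 0.2]
force: [-0.5, -0.3, -2.7]
gripper_width: 24.7
time_s: 45.85
ee_pos: [588.3, -294.6, 276.8]
ee_rot: [-89.4, -0.8, 0.2]
force: [0.0, -0.4, -0.9]
gripper_width: 50.0
```

View pics/s21.png

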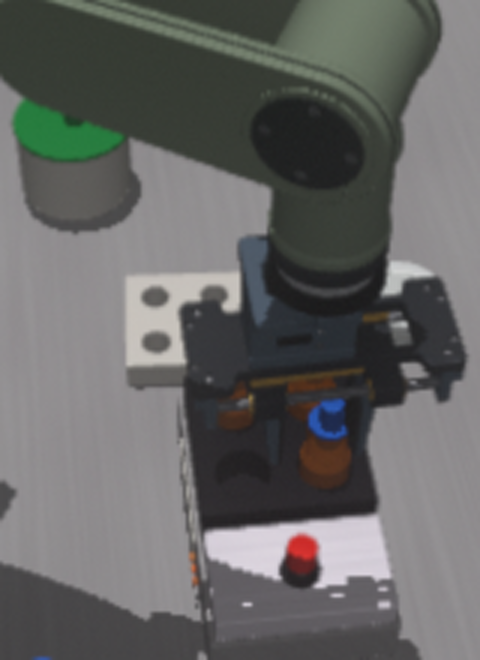

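View pics/t21.png

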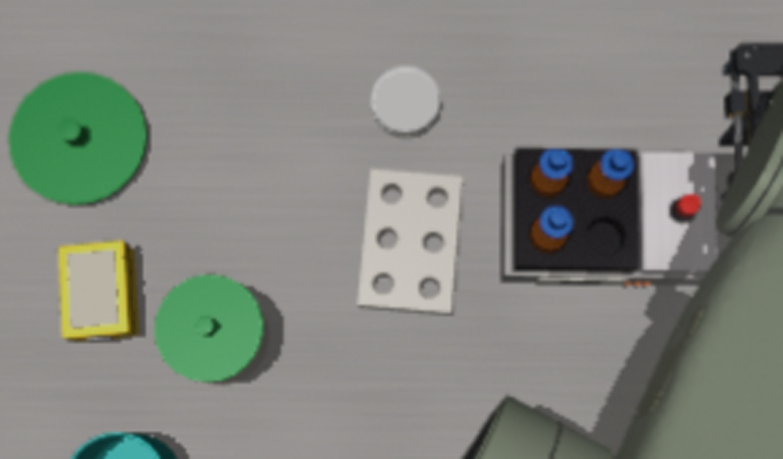

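```bash
python3 -c "
from workcell import job
print(job.job_done())"
```

```text
the job is handed in; nothing more can be done
None
```

The job is finished and handed in at about 46 s of robot time; the hand-in call gives no verdict.

- **Stoppers:** There were three flasks and five stoppers. All three flasks have a stopper pressed home. The tool rose 130 mm from rack to seat each time, which is exactly the fully-home height, and the last pictures show them seated and upright.
- **Tub and lid:** The tub was knocked about 45 mm aside partway through, so I found it again before dropping the second leftover stopper. Both leftovers are in the white tub. I chose the smaller green lid, which measured about 132 mm across, and pressed it on with about 33 N.
- **Lid seating:** The wrist camera puts the lid within 1 mm of the tub's centre, and it looks level.
- **Heater knob:** I pulled it up about 20 mm to its stop, with the wrist force at 17 N against a 5 N spring. I held it for more than 0.4 s, then lowered it and let go. The last picture shows it home.
- **Other things:** The dishes and yellow box have not moved in the last pictures. I did not touch the bottle or check it specifically at the end.

One thing disagreed: the top camera read x about 3–4 mm lower than the wrist camera at the rack, lid and tub. I used the wrist readings, and the grasps confirmed them.

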